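# Hang the setting paddle in the drying cupboard

### The job

Take the wooden setting paddle off the sloping pattern desk and hang it in the low slatted drying cupboard: tilt it in under the front rail and the roof, bring its brass loop over the tip of the spring-clip hook at the back (feel for it: the hook slides up and down in its slot), swing it down and draw it gently down past the clip until the loop sits fully home in the hook, then let go and leave it hanging straight down. The hook and cupboard are lightly made, so never pull or knock them with more than about one and a half kilos (15 N), and leave the tiles, the jar and the brush where they are.

Things in the scene. Friction and masses are not known exactly. Their poses are not given: they have to be found in the camera images.
- paddle: Wooden setting paddle, 0.21 to 0.35 kg, leaning on the desk, loop end up. Origin: on the flat working face under the grip block. x runs along it to the loop, y across, z out of its back. Blade x -45..75 mm, 84 wide, 12 thick; shaft 26 wide, 12 thick to x = 177; then a loop of 5 mm brass wire in the plane z = 6, opening 14 wide, 32 long, ending at x = 214.5 (whole length 260).
- paddle_grip (a point): Grip point in the grip block on the paddle's back, paddle frame (0, 0, 46) mm. The block is 44 long (x -25..19 mm), 24 wide (y), and stands from z = 12 to 60 mm; grip it across its 24 mm. Axes as the paddle's. Hung and let go, the paddle comes to rest with its lower end about 3 degrees inward of plumb.
- loop_top (a point): Centre of the 5 mm wire at the loop's far end (its top when hung), paddle frame (212, 0, 6) mm. Axes as the paddle's. This piece of wire must come to lie in the hook.
- desk: Fixed wooden pattern desk, 200 wide, 210 deep, 290 high; origin centre of its underside, front to -x. Its board slopes up at 55 degrees towards +x; the paddle's working face lies on it, lower edge on a lip standing 20 mm above the board. A brass spring clip holds the board's top edge, above the loop.
- cupboard: Fixed low slatted drying cupboard, 300 wide, 135 deep (x -58..77 mm), 369 high; origin centre of its underside, open front to -x, z up. Opening 268 wide, from the sill at z = 55 to the front rail at z = 303: lower than the paddle is long. Roof of steel rods, underside z = 357. A back rail, face at x = 59, carries the hook in its middle; a peg and a gauge 95 to 100 mm either side.
- hook_seat (a point): Mark on the cupboard at (30, 0, 300) mm, axes as its own (x inwards, z up): where the loop_top wire lies when home if the hook sits mid-slot. The hook's plate slides in a slot: hook, tip and clip together may stand up to 10 mm higher or lower than marked (2 mm off in x, y): feel for it. Hook: rigid 6 mm brass, level, its top side 2.5 mm below the home wire, turned up at x = 23.
- hook_tip (a point): Mark at (23, 0, 325) mm: top of the hook's upturned 6 mm tip if the hook sits mid-slot; 25 mm above the home wire. The tip must go through the loop, the loop's wire between tip and clip: a funnel 15 mm wide 10 mm below the tip's top; wire centre best 7 to 11 mm inward (+x) of the tip's axis. At its highest the tip is 22 mm below the roof rods.
- clip_hinge (a point): Mark at (54, 0, 327) mm: hinge of the hook's spring clip (mid-slot), a 5 mm brass finger. Shut, it slopes down towards the tip and ends 1.5 mm short of it, 7 mm above the home wire. Wire drawn down meets it about 15 mm above home and pushes it back against 4 to 8 N; about 3 mm above home it slips past, the clip springs back over it and the wire lands on the rigid hook.
- lintel_edge (a point): Middle of the front rail's lower front edge: cupboard frame (-58, 0, 303) mm, 88 mm before hook_seat; the rail is 14 mm thick and reaches up to the roof. Axes as the cupboard's.
- petal0: One of four loose honey glazed petal tiles, 90 x 45 x 10 mm, lying flat; origin centre of its underside. A bystander.
- petal1: One of four loose honey glazed petal tiles, 90 x 45 x 10 mm, lying flat; origin centre of its underside. A bystander.
- petal2: One of four loose honey glazed petal tiles, 90 x 45 x 10 mm, lying flat; origin centre of its underside. A bystander.
- petal3: One of four loose honey glazed petal tiles, 90 x 45 x 10 mm, lying flat; origin centre of its underside. A bystander.
- diamond: Loose black glazed diamond tile, 80 x 60 x 11 mm, lying flat; origin centre of its underside. A bystander.
- jar: Loose open copper tally jar, 72 mm wide, 95 mm high; origin centre of its underside. A bystander.
- brush: Loose wooden brush, 190 mm long, lying flat along its x; origin in the middle of its underside. A bystander.

How it is judged:
By the outcome, as a careful person would: the job done as asked, in the order asked, and still so for the second after the job is handed in, with the robot touching nothing.
It also fails if it takes over 72 s, if anything falls off the work surface, if the arm or the gripper's body presses on something with over 40 N, if the wrist force passes 120 N, or if a joint passes its speed limit or range.

### The arm

A 7-joint arm with a two-finger parallel gripper is mounted at the origin on the work surface. World frame = base frame: x ahead of the robot, y to its left, z up, the work surface at z = 0. Lengths are in m, angles in rad, forces in N, time in s.
With the tool pointing down it reaches from about 0.4 to 0.85 m from the base axis. Payload 4.5 kg.
Tool frame: the origin (TCP) lies where the fingers leave the gripper's body, on its centre line; the fingertips stand 64 mm ahead of it and the grasp point (between the pads) lies 45 mm ahead of it; z points along the fingers, y is the direction in which the jaws open and shut (so a half turn about z gives the same grasp; the last joint's range is limited). The gripper opens to 88 mm and grips with 3 to 60 N. Pads are 18 mm wide; open, the fingers measure 123 mm over their backs; the gripper's body (75 mm by 187 mm) begins 45 mm behind the grasp point.
Start: joints at [-1.26, 0.689, -0.195, 1.565, 0.157, 0.902, -0.215], TCP at [0.171, 0.601, 0.303] pointing down, gripper open.
Joint ranges: [-3.01, 3.01], [-0.46, 2.08], [-1.47, 1.51], [0.13, 2.56], [-1, 4.14], [0.04, 2.09], [-2.66, 2.66]. Speed limits (rad/s): [2.57, 2.57, 3.14, 3.14, 3.14, 3.14, 3.14].

### API

Orientations are given as a unit quaternion [x, y, z, w].
In Python, from plant import monitor, snapshot, workorder, finder gives the robot as it stands.
- The arm moves only by the tool carry_out, never from a script. Its argument "motion" is one flat list of numbers, 6 for each row, row after row: the shift along the tool's x, y, z in cm, then the turn, a rotation vector about the tool's x, y, z in rad. In form: [x, y, z, rx, ry, rz, x, y, z, rx, ry, rz, ...]. A call has 1 to 8 rows; each row shifts and turns the commanded pose from where the row before left it, along the tool's axes as they then stand; what a row does not reach is not made up. A row lasts 1/8 s, in which the tool goes at most 62.5 mm and 10.7 degrees, less where a joint would pass 70% of its speed; a pose out of reach is approached as far as the arm can. A call with a gripper value outside its range is refused whole. "hand" is the finger opening in cm, from 0 to 8.81, set as the call begins (left out, the last holds). The fingers move at their own pace and stop on an object; "grip_force" is the grip in N (left out, the last holds). Time passes only in rows, so rows that do not move let the fingers close. It gives the time, the measured TCP pose, the force and the opening at its end, in the units of the state.
- monitor.get_state(): the state, without advancing time (a new reading comes with each control period).
- snapshot(name): name is "scene" or "top" or "wrist"; returns a dict with "frame" (400x640x3 uint8, red, green, blue), "range_z" (400x640 float32, m along the optical axis (not along the pixel's ray), 0 where there is no reading), "fx", "fy", "cx", "cy" (pixels), "rvec" (rotation vector, rad) and "tvec" (3), from world to camera coordinates, as OpenCV has them; the wrist camera has in their place "hand_eye" (4x4, takes a point from camera to tool coordinates, whose origin is the TCP and whose axes are the flange's). Camera axes: x right, y down, z forward; pixel columns grow to the right and rows downward; lengths in m; the calibration is good to about 2 mm. A picture is of the moment at which its call begins: read the wrist's pose just before it.
- workorder.finish_job(): hands the job in, once; it reports no verdict.
Trained networks look in a picture, given as the dict that the camera call returned (one of the last four; its "shot" number tells which), for a name from the list of things; names that differ only in an ending like _2 or _b are one class to them, and where a whole thing is asked for, a point or a joint stands for the part that bears it (a point fixed in the world has none). Each returns a list of dicts, best first, with "p" (0 to 1); they miss things now and then, are a little off and sometimes report something else, mostly with a low value. They report only what shows in the picture. A call takes as long as a camera call.
- finder.masks_of(picture, thing): "pixels" (400x640 bool, what is visible of it) and "extent" ([left, top, right, bottom] in pixels, round what is visible of it).
The state is a dict: "clock": time; "q": joint angles; "qd": joint speeds; "joint_torque": joint torques, N m; "tool_pos": TCP position; "eef_rot": TCP orientation; "contact_force": force on the tool from outside, world axes, zero at the start; "moment": the same for the moment, N m; "opening": opening from 0.0 (shut) to 1.0 (fully open).
Only numpy, scipy, OpenCV 4.12 (cv2) and the standard library are available. Lean on these libraries where they do the work, as an engineer would, in place of code of your own. Each camera call takes 0.05 s, during which the arm holds its last target. There are 200 camera calls.

## Working session

There is one attempt and no reset: what is moved stays moved. The work goes in short steps, Python scripts to look and compute and a tool call to move; the robot and the scene stay as the last step left them, time stands still between calls to the robot, and variables do not carry over. Pictures are saved under pics/ and viewed, about 8 in all and at most 12, crops included, and the job is handed in when it is done.

Besides the shell and the picture viewer there is one more tool, called by a JSON object that holds its "api" and its "payload". carry_out: Moves the arm, as the interface text tells. Its arguments: {"type":"object","properties":{"motion":{"type":"array"},"hand":{"type":"number"},"grip_force":{"type":"number"}},"required":["motion"]}

```bash
ls; mkdir -p pics
cat > h.py <<'E'
import numpy as np, cv2
from scipy.spatial.transform import Rotation as R
from plant import monitor, snapshot, workorder, finder
def pts(s, m=None):
    z=s["range_z"]; ok=z>0
    if m is not None: ok&=m
    v,u=np.nonzero(ok); d=z[v,u]
    c=np.c_[(u-s["cx"])/s["fx"]*d,(v-s["cy"])/s["fy"]*d,d]
    if "hand_eye" in s:
        st=monitor.get_state(); T=np.array(s["hand_eye"])
        t=c@T[:3,:3].T+T[:3,3]
        return t@R.from_quat(st["eef_rot"]).as_matrix().T+np.array(st["tool_pos"]),u,v
    M=cv2.Rodrigues(np.array(s["rvec"],float))[0]
    return (c-np.array(s["tvec"]).ravel())@M,u,v
E
python3 - <<'E'
from h import *
np.set_printoptions(precision=4,suppress=True)
print(monitor.get_state())
for n in ("scene","top"):
    s=snapshot(n); cv2.imwrite(f"pics/{n}0.png",s["frame"][:,:,::-1]); np.savez(f"{n}0.npz",**{k:v for k,v in s.items() if k!="shot"})
    for t in ("paddle","desk","cupboard","hook_seat","jar","brush","diamond","petal0"):
        for r in finder.masks_of(s,t)[:4]:
            P,u,v=pts(s,r["pixels"])
            print(n,t,round(r["p"],2),r["extent"],len(P),np.median(P,0) if len(P) else '',P.min(0) if len(P) else '',P.max(0) if len(P) else '')
E
```

```text
pics
{'clock': 0.0, 'q': array([-1.2602,  0.69  , -0.1945,  1.5663,  0.1573,  0.9025, -0.2152]), 'qd': array([ 0.0006,  0.0021, -0.    ,  0.0022, -0.001 , -0.0006,  0.0009]), 'joint_torque': array([  0.0001, -52.756 ,  -1.2669, -15.3426,  -0.0526,   0.0065,
         0.0002]), 'tool_pos': array([0.1707, 0.6007, 0.3019]), 'eef_rot': array([ 0.138 ,  0.9904, -0.0009, -0.0001]), 'contact_force': array([-0.0103, -0.2469,  0.1702]), 'moment': array([ 0.0068, -0.0061,  0.0311]), 'opening': 0.9975210967917214}
scene paddle 0.85 [373.7, 162.0, 421.1, 192.3] 433 [0.4783 0.2135 0.1019] [ 0.3239  0.1793 -0.0061] [0.5797 0.3039 0.2348]
scene paddle 0.57 [332.0, 179.4, 353.2, 191.5] 161 [0.3536 0.1056 0.0087] [ 0.3163  0.0791 -0.0035] [0.3873 0.1336 0.0157]
scene desk 0.62 [204.9, 151.9, 327.9, 288.4] 10176 [ 0.6167 -0.2558  0.2018] [ 0.0656 -0.4143 -0.008 ] [0.6937 0.0641 0.3736]
scene desk 0.57 [366.8, 137.6, 456.7, 229.0] 2264 [0.5785 0.233  0.1096] [ 0.3354  0.1394 -0.0076] [0.6498 0.6196 0.3027]
scene cupboard 0.86 [207.7, 155.8, 330.9, 286.8] 9836 [ 0.6167 -0.2554  0.2026] [ 0.0572 -0.4138 -
[... 2437 characters left out ...]
] 243 [ 0.3666 -0.1128  0.0125] [ 0.3426 -0.1401  0.0064] [ 0.3906 -0.0829  0.0182]
top diamond 0.74 [307.0, 248.6, 328.8, 268.8] 292 [ 0.3663 -0.1128  0.0121] [ 0.3383 -0.1434 -0.0041] [ 0.3906 -0.0799  0.0182]
top petal0 0.86 [269.6, 228.4, 283.0, 252.9] 303 [0.4177 0.0128 0.0113] [ 0.379  -0.0114  0.0049] [0.4535 0.037  0.0194]
top petal0 0.84 [271.2, 167.0, 296.9, 189.8] 302 [ 0.6017 -0.0105  0.0115] [ 0.5767 -0.0441 -0.0042] [0.6311 0.0259 0.0183]
top petal0 0.7 [234.3, 247.3, 252.1, 272.8] 318 [0.3503 0.1081 0.0114] [0.3144 0.083  0.001 ] [0.3885 0.1363 0.0188]
top petal0 0.66 [306.5, 250.1, 326.7, 267.4] 242 [ 0.3666 -0.11    0.0125] [ 0.3454 -0.1371  0.0064] [ 0.3904 -0.0829  0.0182]
```

Run:
```python
import cv2,numpy as np
a=cv2.imread("pics/top0.png")[110:280,90:470]; b=cv2.imread("pics/scene0.png")[130:300,160:460]
a=cv2.resize(a,(800,358)); b=cv2.resize(b,(420,238))
o=np.zeros((598,800,3),np.uint8); o[:358]=a; o[359:597,:420]=b
cv2.imwrite("pics/c0.png",o)
```

```text
(no output)
```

View pics/c0.png

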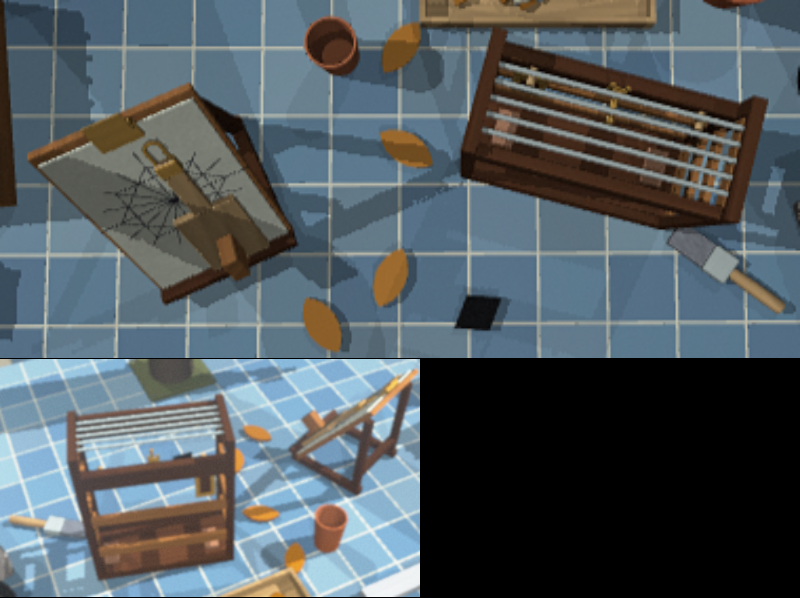

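The top view shows the desk at upper left with the paddle lying up-slope (loop at crop 155,150, grip block at 232,255). The cupboard is at upper right with the brass hook at crop (618,95). The jar, tiles and brush are clear of both. Next I fit the poses.

Run:
```python
from h import *
np.set_printoptions(precision=4,suppress=True)
S=dict(np.load("top0.npz")); P,u,v=pts(S); 
# cupboard
c=P[(P[:,2]>.362)&(P[:,2]<.385)&(P[:,0]>.45)&(P[:,0]<.8)&(P[:,1]<-.05)&(P[:,1]>-.5)]
print("cup top",len(c),c.min(0),c.max(0)); r=cv2.minAreaRect(c[:,:2].astype(np.float32)); print(r); print(cv2.boxPoints(r))
# desk board
d=P[(P[:,2]>.05)&(P[:,2]<.27)&(P[:,0]>.35)&(P[:,0]<.7)&(P[:,1]>.12)&(P[:,1]<.45)]
rng=np.random.default_rng(0); best=None
for i in range(400):
    a=d[rng.choice(len(d),3,False)]; n=np.cross(a[1]-a[0],a[2]-a[0]); 
    if np.linalg.norm(n)<1e-6: continue
    n/=np.linalg.norm(n); k=abs((d-a[0])@n)<.003
    if best is None or k.sum()>best.sum(): best=k
q=d[best]; c0=q.mean(0); n=np.linalg.svd(q-c0)[2][2]; n*=np.sign(n[2])
print("board n",n,"tilt",np.degrees(np.arccos(n[2])),"yaw",np.degrees(np.arctan2(-n[1],-n[0])),"c",c0,len(q))
yaw=np.arctan2(-n[1],-n[0]); 
h=(d-c0)@n; print(np.histogram(h,np.arange(-.02,.08,.004)))
ex=np.array([np.cos(yaw)*np.sin(np.arccos(n[2]))*0,0,0])
up=np.array([0,0,1])-n*n[2]; up/=np.linalg.norm(up); lat=np.cross(n,up)
L=lambda m:np.c_[(d[m]-c0)@up,(d[m]-c0)@lat,h[m]]
for lo,hi in((.006,.018),(.05,.07)):
    m=(h>lo)&(h<hi); l=L(m); print(lo,len(l),l.min(0),l.max(0),np.median(l,0)); 
    # rows along up
    for a in np.arange(-.14,.2,.02):
        k=l[(l[:,0]>a)&(l[:,0]<a+.02)]
        if len(k)>3: print(round(a,3),len(k),k[:,1].min(),k[:,1].max())
print("c0",c0,"up",up,"lat",lat)
```

```text
cup top 2123 [ 0.4848 -0.4104  0.362 ] [ 0.692  -0.0888  0.3753]
((0.5876175165176392, -0.24974995851516724), (0.3005260229110718, 0.13595178723335266), 75.052978515625)
[[ 0.4832 -0.3774]
 [ 0.6145 -0.4125]
 [ 0.6921 -0.1221]
 [ 0.5607 -0.087 ]]
board n [-0.7449 -0.3398  0.5743] tilt 54.95282195783404 yaw 24.519571696296296 c [0.535  0.2871 0.1787] 3948
(array([  16,   75,   69,  272, 2149, 2102,  191,  537,  463,   13,   15,
         13,   13,   12,   14,   15,   17,   11,   17,   64,   22,    1,
          0,    0]), array([-0.02 , -0.016, -0.012, -0.008, -0.004,  0.   ,  0.004,  0.008,
        0.012,  0.016,  0.02 ,  0.024,  0.028,  0.032,  0.036,  0.04 ,
        0.044,  0.048,  0.052,  0.056,  0.06 ,  0.064,  0.068,  0.072,
        0.076]))
0.006 1088 [-0.1661 -0.0705  0.006 ] [0.1048 0.019  0.0179] [-0.0755 -0.0302  0.0117]
-0.14 105 -0.07053954598616696 0.012652269803182075
-0.12 144 -0.0701103242352592 0.013984146216660323
-0.1 154 -0.06989615583506346 0.011238417847466804
-0.08 172 -0.07037571356009113 0.012893414438348655
-0.06 74 -0.06316589680968135 0.008893271736809634
-0.04 54 -0.04252859692601699 -0.016016981872782825
-0.02 59 -0.04088400092505473 -0.016214336866272418
0.0 56 -0.0421360406391212 -0.01676425658899462
0.02 72 -0.04261996683780008 -0.014750642565878927
0.04 39 -0.041164603791087946 -0.015100447953955274
0.06 29 -0.0406015807351334 -0.017104402413903885
0.08 16 -0.029573253499363194 0.01893551618314322
0.1 11 -0.027080746042050626 0.018957712481111184
0.05 109 [-0.157  -0.0406  0.0501] [-0.1133 -0.0165  0.0648] [-0.1324 -0.0298  0.059 ]
-0.14 46 -0.04020809375696871 -0.016543327613293766
-0.12 25 -0.04012631663049202 -0.019372874631497006
c0 [0.535  0.2871 0.1787] up [0.5225 0.2383 0.8187] lat [-0.415   0.9098  0.    ]
```

```bash
cat >> h.py <<'E'
np.set_printoptions(precision=4,suppress=True)
n=np.array([-.7449,-.3398,.5743]); n/=np.linalg.norm(n)
up=np.array([0,0,1])-n*n[2]; up/=np.linalg.norm(up); lat=np.cross(n,up)
PO=np.array([.535,.2871,.1787])-.132*up-.029*lat
yc=np.array([.258,.966,0]); yc/=np.linalg.norm(yc); xc=np.array([yc[1],-yc[0],0])
CO=np.array([.5876,-.2497,0])-.0095*xc; RC=np.c_[xc,yc,[0,0,1]]
A=np.radians(35)
GP=R.from_matrix(np.c_[[-np.cos(A)*0+ -np.cos(A)*1,0,np.sin(A)],[0,1,0],[-np.sin(A),0,-np.cos(A)]]) # tool axes in paddle frame
def tool_of(Rp,po,off=np.zeros(3),G=GP,gp=np.array([0,0,.046])):
    Rt=Rp*G; return Rt, po+Rp.apply(gp)-Rt.apply([0,0,.045])+off
def pose():
    s=monitor.get_state(); return R.from_quat(s["eef_rot"]),np.array(s["tool_pos"]),s
def plan(Rt,pt,N,start=None):
    R0,p0=start if start else pose()[:2]
    w=(R0.inv()*Rt).as_rotvec(); out=[]; Rc,pc=R0,p0
    for i in range(1,N+1):
        Ri=R0*R.from_rotvec(w*i/N); pi=p0+(pt-p0)*i/N
        row=np.r_[np.round(Rc.inv().apply(pi-pc)*100,2),np.round((Rc.inv()*Ri).as_rotvec(),3)]
        pc=pc+Rc.apply(row[:3]/100); Rc=Rc*R.from_rotvec(row[3:]); out.append(row)
    o=np.array(out); print("max step cm %.2f deg %.1f"%(np.linalg.norm(o[:,:3],axis=1).max(),np.degrees(np.linalg.norm(o[:,3:],axis=1).max())))
    for k in range(0,N,8): print("["+", ".join("%g"%x for x in o[k:k+8].ravel())+"]")
    return Rc,pc
E
python3 - <<'E'
from h import *
Rp=R.from_matrix(np.c_[up,lat,n]); Rt,pt=tool_of(Rp,PO); print("PO",PO,"grasp tcp",pt,"z",Rt.apply([0,0,1]))
pre=pt-.10*Rt.apply([0,0,1]); print("pre",pre)
plan(Rt,pre,8)
for nme in("top","scene"):
    S=dict(np.load(nme+"0.npz")); P,u,v=pts(S); q=(P-CO)@RC
    m=(abs(q[:,1])<.02)&(q[:,0]>.0)&(q[:,0]<.058)&(q[:,2]>.27)&(q[:,2]<.352)
    o=np.argsort(q[m][:,0]); print(nme,m.sum()); print((np.c_[q[m]*1000,u[m],v[m],S["frame"][v[m],u[m]]][o]).round(0).astype(int).tolist()[:70])
E
```

```text
PO [0.4781 0.2293 0.0706] grasp tcp [0.4298 0.2073 0.1393] z [ 0.3105  0.1416 -0.94  ]
pre [0.3988 0.1931 0.2333]
max step cm 5.91 deg 5.7
[-4.14, -4.13, 0.87, -0.015, -0.042, -0.087, -3.72, -4.48, 0.96, -0.016, -0.041, -0.087, -3.27, -4.81, 1.04, -0.015, -0.042, -0.088, -2.8, -5.09, 1.09, -0.015, -0.042, -0.087, -2.3, -5.33, 1.12, -0.016, -0.042, -0.087, -1.78, -5.52, 1.12, -0.015, -0.041, -0.087, -1.24, -5.67, 1.09, -0.015, -0.042, -0.087, -0.7, -5.77, 1.05, -0.016, -0.042, -0.087]
top 71
[[19, -2, 316, 380, 168, 83, 61, 29], [19, -1, 311, 379, 168, 90, 67, 28], [20, -1, 323, 380, 167, 154, 120, 58], [20, 0, 302, 378, 168, 77, 57, 21], [20, 1, 317, 379, 167, 125, 98, 47], [21, -3, 321, 381, 167, 71, 53, 28], [22, 2, 306, 378, 167, 119, 91, 43], [22, 0, 323, 380, 166, 162, 125, 60], [22, 2, 320, 379, 166, 137, 107, 51], [23, -3, 322, 381, 166, 65, 46, 22], [26, 1, 295, 378, 166, 144, 116, 68], [27, 0, 304, 379, 165, 109, 83, 38], [28, -2, 305, 380, 165, 111, 85, 40], [28, 2, 297, 378, 165, 166, 141, 94], [29, 1, 306, 379, 164, 66, 57, 39], [30, -1, 307, 380, 164, 111, 97, 74], [30, 
[... 2580 characters left out ...]
4, -3, 328, 268, 200, 164, 137, 89], [55, -8, 333, 266, 199, 157, 154, 143], [55, 2, 328, 270, 200, 181, 158, 120], [56, 7, 331, 272, 199, 163, 144, 115], [56, -9, 319, 266, 203, 135, 117, 91], [56, -9, 327, 266, 201, 156, 131, 96], [57, 5, 336, 271, 198, 150, 161, 175], [57, -4, 320, 268, 203, 132, 103, 68], [57, -1, 323, 269, 202, 154, 121, 73], [58, -4, 328, 268, 201, 169, 136, 84], [58, 4, 323, 271, 202, 151, 123, 80], [58, -7, 321, 267, 203, 139, 112, 75], [58, -6, 328, 267, 201, 163, 131, 80], [58, -1, 327, 269, 201, 167, 132, 77], [58, -11, 333, 265, 200, 156, 148, 139], [58, 7, 330, 272, 200, 162, 133, 92], [58, -4, 324, 268, 202, 156, 123, 74], [58, -9, 325, 266, 202, 150, 122, 92]]
```

{"api": "carry_out", "payload": {"motion": [-4.14,-4.13,0.87,-0.015,-0.042,-0.087,-3.72,-4.48,0.96,-0.016,-0.041,-0.087,-3.27,-4.81,1.04,-0.015,-0.042,-0.088,-2.8,-5.09,1.09,-0.015,-0.042,-0.087,-2.3,-5.33,1.12,-0.016,-0.042,-0.087,-1.78,-5.52,1.12,-0.015,-0.041,-0.087,-1.24,-5.67,1.09,-0.015,-0.042,-0.087,-0.7,-5.77,1.05,-0.016,-0.042,-0.087], "hand": 8.8}}

```text
clock: 1.9
tool_pos: [0.3539, 0.2487, 0.2392]
eef_rot: [-0.151, 0.981, 0.007, 0.122]
contact_force: [0.9, -0.2, 0.4]
opening: 0.997
```

{"api": "carry_out", "payload": {"motion": [0,0,0,0,0,0,0,0,0,0,0,0]}}

```text
clock: 2.15
tool_pos: [0.3532, 0.2504, 0.2393]
eef_rot: [-0.15, 0.981, 0.008, 0.121]
contact_force: [0.3, -0.0, -0.3]
opening: 1.0
```

Run:
```python
from h import *
Rp=R.from_matrix(np.c_[up,lat,n]); Rt,pt=tool_of(Rp,PO)
R0,p0,s=pose(); print(s["q"],p0)
S=snapshot("wrist"); cv2.imwrite("pics/w1.png",S["frame"][:,:,::-1]); print(S["hand_eye"],S["fx"])
P,u,v=pts(S); l=np.c_[(P-PO)@up,(P-PO)@lat,(P-PO)@n]
for nm,lo,hi,a,b in(("board",-.006,.006,-.05,.2),("blade",.008,.016,-.06,.2),("block",.055,.065,-.05,.05)):
    m=(l[:,2]>lo)&(l[:,2]<hi)&(l[:,0]>a)&(l[:,0]<b)&(abs(l[:,1])<.06); k=l[m]
    print(nm,m.sum(),np.percentile(k,[1,50,99],axis=0) if m.any() else '')
plan(Rt,pt,6)
```

```text
[-0.7619  0.5433 -0.0654  2.3586  1.3536  0.1744 -0.2731] [0.3532 0.2504 0.2393]
[[ 0.0006 -0.9473 -0.3203  0.0836]
 [ 1.      0.0004  0.0007 -0.0003]
 [-0.0005 -0.3203  0.9473 -0.0823]
 [ 0.      0.      0.      1.    ]] 325.50820500529323
board 7351 [[-0.0492 -0.059  -0.0013]
 [ 0.0893  0.0298  0.0004]
 [ 0.1138  0.0596  0.0044]]
blade 8926 [[-0.0499 -0.0391  0.0092]
 [ 0.0284  0.0117  0.0123]
 [ 0.1118  0.0431  0.0145]]
block 1517 [[-0.028  -0.0093  0.0556]
 [-0.006   0.0031  0.06  ]
 [ 0.0141  0.0133  0.0616]]
max step cm 2.23 deg 1.6
[-0.57, -1.04, 1.88, -0.01, -0.018, -0.019, -0.52, -1.06, 1.88, -0.009, -0.018, -0.019, -0.46, -1.09, 1.88, -0.01, -0.017, -0.019, -0.41, -1.12, 1.88, -0.009, -0.018, -0.019, -0.35, -1.14, 1.87, -0.01, -0.018, -0.019, -0.3, -1.17, 1.87, -0.009, -0.018, -0.019]
```

```bash
echo 'PO=PO+.002*lat-.003*up' >> h.py
python3 - <<'E'
from h import *
Rp=R.from_matrix(np.c_[up,lat,n]); Rt,pt=tool_of(Rp,PO); z=Rt.apply([0,0,1])
s=plan(Rt,pt-.08*z,6); plan(Rt,pt,6,s)
E
```

```text
max step cm 1.31 deg 1.6
[-0.39, -1.09, 0.59, -0.01, -0.018, -0.019, -0.36, -1.1, 0.58, -0.009, -0.018, -0.019, -0.33, -1.12, 0.59, -0.01, -0.017, -0.019, -0.3, -1.12, 0.57, -0.009, -0.018, -0.019, -0.26, -1.14, 0.57, -0.01, -0.018, -0.019, -0.23, -1.15, 0.57, -0.009, -0.018, -0.019]
max step cm 1.34 deg 0.0
[-0, 0, 1.33, -0, 0, -0, -0, 0, 1.34, -0, 0, -0, -0, 0, 1.33, -0, 0, -0, -0, 0, 1.33, -0, 0, -0, -0, 0, 1.33, -0, 0, -0, -0, 0, 1.34, -0, 0, -0]
```

{"api": "carry_out", "payload": {"motion": [-0.39,-1.09,0.59,-0.01,-0.018,-0.019,-0.36,-1.1,0.58,-0.009,-0.018,-0.019,-0.33,-1.12,0.59,-0.01,-0.017,-0.019,-0.3,-1.12,0.57,-0.009,-0.018,-0.019,-0.26,-1.14,0.57,-0.01,-0.018,-0.019,-0.23,-1.15,0.57,-0.009,-0.018,-0.019,0,0,0,0,0,0,0,0,0,0,0,0]}}

```text
clock: 3.2
tool_pos: [0.4014, 0.1976, 0.2128]
eef_rot: [-0.208, 0.963, 0.035, 0.168]
contact_force: [-0.4, -0.0, 0.4]
opening: 0.993
```

Run:
```python
from h import *
Rp=R.from_matrix(np.c_[up,lat,n]); Rt,pt=tool_of(Rp,PO); 
R0,p0,s=pose(); print(s["q"],p0)
S=snapshot("wrist"); cv2.imwrite("pics/w2.png",S["frame"][:,:,::-1])
P,u,v=pts(S); l=np.c_[(P-PO)@up,(P-PO)@lat,(P-PO)@n]
for nm,lo,hi,a,b in(("blade",.008,.016,-.06,.2),("block",.055,.065,-.05,.05)):
    m=(l[:,2]>lo)&(l[:,2]<hi)&(l[:,0]>a)&(l[:,0]<b)&(abs(l[:,1])<.06); k=l[m]
    print(nm,m.sum(),np.percentile(k,[1,50,99],axis=0) if m.any() else '')
plan(Rt,pt,7)
```

```text
[-0.3291  0.6426 -0.4223  2.428   2.1891  0.3964 -0.8061] [0.4014 0.1976 0.2128]
blade 15159 [[-0.0468 -0.0426  0.01  ]
 [ 0.0298 -0.0011  0.0124]
 [ 0.1134  0.0401  0.0144]]
block 2273 [[-0.0249 -0.0129  0.0564]
 [-0.0028 -0.001   0.0602]
 [ 0.017   0.0103  0.0619]]
max step cm 1.16 deg 0.1
[-0.01, -0.01, 1.16, -0.001, -0, -0, -0.01, -0.01, 1.16, -0, -0.001, -0, -0.01, -0.01, 1.15, -0.001, 0, -0.001, -0.01, -0.02, 1.16, -0, -0, 0, -0.01, -0.01, 1.16, -0.001, -0.001, -0, -0.01, -0.02, 1.16, -0, 0, -0, -0, -0.01, 1.15, -0.001, -0, -0.001]
```

View pics/w2.png

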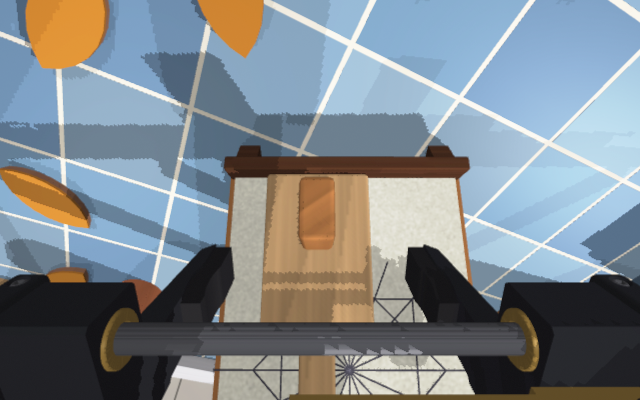

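The block sits centred between the fingers (x 300–335, fingers at 233 and 408), with the lip below it at y≈165. I go straight in.

{"api": "carry_out", "payload": {"motion": [-0.01,-0.02,1.16,0,0,0,-0.01,-0.02,1.16,0,0,0,-0.01,-0.02,1.16,0,0,0,-0.01,-0.02,1.16,0,0,0,-0.01,-0.02,1.16,0,0,0,-0.01,-0.02,1.16,0,0,0,0,0,1.1,0,0,0,0,0,0,0,0,0]}}

```text
clock: 4.25
tool_pos: [0.4277, 0.2066, 0.1362]
eef_rot: [-0.207, 0.963, 0.035, 0.168]
contact_force: [0.5, -0.4, -0.5]
opening: 0.999
```

{"api": "carry_out", "payload": {"motion": [0,0,0,0,0,0,0,0,0,0,0,0,0,0,0,0,0,0,0,0,0,0,0,0,0,0,0,0,0,0,0,0,0,0,0,0], "hand": 0, "grip_force": 55}}

```text
clock: 5.0
tool_pos: [0.4277, 0.2066, 0.137]
eef_rot: [-0.208, 0.963, 0.035, 0.169]
contact_force: [-0.7, -0.8, -0.0]
opening: 0.34
```

Run:
```python
from h import *
R0,p0,s=pose(); Rp=R.from_matrix(np.c_[up,lat,n]); Rt,pt=tool_of(Rp,PO); print(s["clock"],s["q"],p0-pt,np.degrees((R0.inv()*Rt).as_rotvec()),s["opening"]*88.1,s["contact_force"])
s=plan(R0,p0+.08*n,4)
```

```text
5.0 [-0.2777  0.8595 -0.493   2.3896  2.3171  0.5762 -0.8826] [ 0.0002 -0.0017  0.0001] [-0.2434 -0.1379 -0.158 ] 29.94689173210436 [-0.7105 -0.7559 -0.0118]
max step cm 2.00 deg 0.0
[1.15, -0.01, -1.64, 0, 0, 0, 1.15, -0.01, -1.63, 0, 0, 0, 1.15, -0.01, -1.64, 0, 0, 0, 1.15, -0.01, -1.63, 0, 0, 0]
```

Still closing (30 mm open); I give it time, then lift along the board normal.

{"api": "carry_out", "payload": {"motion": [0,0,0,0,0,0,0,0,0,0,0,0,0,0,0,0,0,0,0,0,0,0,0,0]}}

```text
clock: 5.5
tool_pos: [0.4276, 0.2068, 0.137]
eef_rot: [-0.208, 0.963, 0.035, 0.168]
contact_force: [0.4, -0.1, 0.4]
opening: 0.273
```

{"api": "carry_out", "payload": {"motion": [0.57,0,-0.82,0,0,0,0.57,0,-0.82,0,0,0,1.15,0,-1.64,0,0,0,1.15,0,-1.64,0,0,0,1.15,0,-1.64,0,0,0,1.15,0,-1.64,0,0,0,0,0,0,0,0,0,0,0,0,0,0,0]}}

```text
clock: 6.5
tool_pos: [0.3658, 0.1833, 0.1848]
eef_rot: [-0.205, 0.963, 0.038, 0.172]
contact_force: [-0.4, -0.1, -3.0]
opening: 0.265
```

Run:
```python
from h import *
R0,p0,s=pose(); print(s["clock"],s["q"],p0,s["opening"]*88.1,s["contact_force"],s["moment"])
Rp=R0*GP.inv(); gp=p0+R0.apply([0,0,.045]); po=gp-Rp.apply([0,0,.046])
# compare with paddle seen from top
S=snapshot("top"); P,u,v=pts(S); l=Rp.inv().apply(P-po)
for nm,lo,hi,a,b in(("shaft/blade",.004,.02,-.06,.2),("loop",-.008,.02,.180,.235),("block",.052,.07,-.04,.04)):
    m=(l[:,2]>lo)&(l[:,2]<hi)&(l[:,0]>a)&(l[:,0]<b)&(abs(l[:,1])<.06); k=l[m]
    print(nm,m.sum(),np.percentile(k,[1,50,99],axis=0) if m.any() else '')
m=(l[:,2]>.004)&(l[:,2]<.025)&(l[:,0]>.085)&(l[:,0]<.175)&(abs(l[:,1])<.03); k=l[m]
print("shaft tilt: z fit",np.polyfit(k[:,0],k[:,2],1),"y fit",np.polyfit(k[:,0],k[:,1],1))
# target: theta 30 tilt
def tgt(th,loop):  # loop in cupboard frame (m)
    t=np.radians(th); X=np.array([np.sin(t),0,np.cos(t)]); Z=np.array([-np.cos(t),0,np.sin(t)])
    Rq=R.from_matrix(RC@np.c_[X,np.cross(Z,X),Z]); return Rq, CO+RC@np.array(loop)-Rq.apply([.212,0,.006])
Rq,pq=tgt(35,[-.12,0,.285]); Rt,pt=tool_of(Rq,pq); print(pt,Rt.as_quat())
```

```text
6.5 [-0.1375  0.8125 -0.846   2.5603  2.0821  0.783  -0.7996] [0.3658 0.1833 0.1848] 23.31787993179846 [-0.4062 -0.1404 -2.9783] [-0.229   0.5981 -0.0028]
shaft/blade 606 [[ 0.04   -0.034   0.0045]
 [ 0.0977  0.0013  0.011 ]
 [ 0.1966  0.0397  0.0144]]
loop 58 [[ 0.1803 -0.012   0.0041]
 [ 0.2015 -0.0008  0.0068]
 [ 0.2137  0.0114  0.01  ]]
block 0 
shaft tilt: z fit [0.0181 0.0087] y fit [-0.0041 -0.0008]
[ 0.2985 -0.1725  0.1766] [ 0.1281  0.9764 -0.0226  0.1722]
```

```bash
cat > kin.py <<'E'
from h import *
import itertools
from scipy.optimize import least_squares
Q=np.array([[-1.2602,.69,-.1945,1.5663,.1573,.9025,-.2152],[-.7619,.5433,-.0654,2.3586,1.3536,.1744,-.2731],[-.3291,.6426,-.4223,2.428,2.1891,.3964,-.8061],[-.2777,.8595,-.493,2.3896,2.3171,.5762,-.8826],[-.1375,.8125,-.846,2.5603,2.0821,.783,-.7996]])
PP=np.array([[.1707,.6007,.3019],[.3532,.2504,.2393],[.4014,.1976,.2128],[.4277,.2066,.137],[.3658,.1833,.1848]])
RR=R.from_quat([[.138,.9904,-.0009,-.0001],[-.15,.981,.008,.121],[-.208,.963,.035,.168],[-.208,.963,.035,.168],[-.205,.963,.038,.172]])
AX="zyzyzyz"
def fk(q,sg,o7,L):
    Rc=R.identity(); p=np.array([0,0,L[0]])
    for i,a in enumerate(AX):
        Rc=Rc*R.from_euler(a,sg[i]*q[i]+(o7 if i==6 else 0))
        if i in(1,3,6): p=p+Rc.apply([L[4] if i==1 else (L[5] if i==3 else 0),0,L[1+i//2 if i<6 else 3]])
    return Rc,p
if __name__=="__main__":
    res=[]
    for sg in itertools.product([1,-1],repeat=7):
        if sg[1]<0 : continue
        for o7 in(0,np.pi/2,np.pi,-np.pi/2):
            e=sum((fk(q,sg,o7,np.zeros(6))[0].inv()*r).magnitude()**2 for q,r in zip(Q,RR)); res.append((e,sg,o7))
    res.sort(key=lambda x:x[0]); print(res[:4])
    _,sg,o7=res[0]
    f=lambda L:np.concatenate([fk(q,sg,o7,L)[1]-p for q,p in zip(Q,PP)])
    r=least_squares(f,[.33,.4,.4,.2,0,0]); print(r.x,abs(r.fun).max())
E
python3 kin.py
```

```text
[(5.274483012256445e-06, (-1, 1, -1, 1, -1, 1, -1), 1.5707963267948966), (2.38963364462787, (-1, 1, -1, 1, -1, 1, 1), 3.141592653589793), (2.819012431716032, (1, 1, 1, 1, 1, 1, 1), -1.5707963267948966), (3.4044099705731976, (1, 1, -1, 1, 1, 1, 1), -1.5707963267948966)]
[0.2935 0.5545 0.2918 0.2085 0.0621 0.0179] 0.03958295810734297
```

```bash
cat > kin2.py <<'E'
from kin import *
sg=(-1,1,-1,1,-1,1,-1); o7=np.pi/2
def rots(q):
    Rc=R.identity(); o=[]
    for i,a in enumerate(AX):
        Rc=Rc*R.from_euler(a,sg[i]*q[i]+(o7 if i==6 else 0)); o.append(Rc)
    return o
# params: base z; after j1: x ; after j2: x,z ; after j3: x; after j4: x,z ; after j6: x,z(tool)
SP=[(-1,2),(1,0),(1,2),(3,0),(3,2),(5,0),(5,2)]
def A(q):
    o=rots(q); return np.array([(np.eye(3) if i<0 else o[i].as_matrix())[:,k] for i,k in SP]).T
def fit(lam=1e-3):
    M=np.vstack([A(q) for q in Q]); b=PP.ravel(); x0=np.array([.33,0,.4,0,.4,0,.2])
    x=x0+np.linalg.solve(M.T@M+lam**2*np.eye(len(SP)),M.T@(b-M@x0)); return x,abs(M@x-b).max()
if __name__=="__main__":
    for l in(1e-6,1e-3,1e-2): print(fit(l))
    for extra in([(2,0)],[(0,0)],[(0,0),(2,0)],[(0,0),(2,0),(4,0)],[(1,1),(3,1),(5,1)]):
        SP[7:]=extra
        M=np.vstack([A(q) for q in Q]); x,_,rk,sv=np.linalg.lstsq(M,PP.ravel(),rcond=1e-4); print(extra,x,abs(M@x-PP.ravel()).max(),sv[-2:])
E
python3 kin2.py
```

```text
(array([ 0.1441,  0.0689,  0.5522, -0.0082,  0.3648,  0.0713, -0.0014]), np.float64(0.032282829262448326))
(array([ 0.1441,  0.0689,  0.5521, -0.0082,  0.3648,  0.0713, -0.0014]), np.float64(0.03228336878407695))
(array([ 0.1458,  0.0691,  0.5517, -0.008 ,  0.3648,  0.0711, -0.0002]), np.float64(0.032336406893243796))
[(2, 0)] [ 0.0668  0.0637  0.5563 -0.0105  0.3551  0.0825 -0.0783  0.0238] 0.0322802144963506 [0.1965 0.0376]
[(0, 0)] [ 0.1403  0.0647  0.5484 -0.009   0.364   0.0713 -0.0045  0.0058] 0.0321158854146916 [0.1705 0.1011]
[(0, 0), (2, 0)] [-0.0402  0.0336  0.5393 -0.0174  0.3397  0.0951 -0.1807  0.0336  0.0499] 0.03131169094126565 [0.1677 0.026 ]
[(0, 0), (2, 0), (4, 0)] [-0.0859 -0.0278  0.464  -0.0429  0.3241  0.0569 -0.2473  0.1213  0.0443
  0.0468] 0.029115673270401432 [0.0858 0.0256]
[(1, 1), (3, 1), (5, 1)] [ 0.3463  0.0001  0.5634 -0.      0.3448  0.0001  0.2615 -0.0188 -0.0268
 -0.0004] 2.9285309633059198e-05 [0.1438 0.0316]
```

```bash
cat >> h.py <<'E'
def tgt(th,loop):
    t=np.radians(th); X=np.array([np.sin(t),0,np.cos(t)]); Z=np.array([-np.cos(t),0,np.sin(t)])
    Rq=R.from_matrix(RC@np.c_[X,np.cross(Z,X),Z]); return tool_of(Rq,CO+RC@(np.array(loop)/1000)-Rq.apply([.212,0,.006]))
def where():
    R0,p0,s=pose(); Rp=R0*GP.inv(); po=p0+R0.apply([0,0,.045])-Rp.apply([0,0,.046])
    lp=RC.T@(po+Rp.apply([.212,0,.006])-CO)*1000; X=RC.T@Rp.apply([1,0,0]); Y=RC.T@Rp.apply([0,1,0])
    print("t",s["clock"],"loop",lp.round(1),"th %.1f roll %.1f yaw %.1f"%(np.degrees(np.arctan2(X[0],X[2])),np.degrees(np.arcsin(X[1])),np.degrees(np.arcsin(-Y[0]))),"F",(RC.T@np.array(s["contact_force"])).round(2),"M",(RC.T@np.array(s["moment"])).round(3),"q",s["q"].round(2),"op",round(s["opening"]*88.1,1))
E
cat > ik.py <<'E'
import kin2; from kin2 import *
kin2.SP[7:]=[(1,1),(3,1),(5,1)]
_M=np.vstack([A(q) for q in Q]); XL=np.linalg.lstsq(_M,PP.ravel(),rcond=1e-4)[0]
LO=np.array([-3.01,-.46,-1.47,.13,-1,.04,-2.66]); HI=np.array([3.01,2.08,1.51,2.56,4.14,2.09,2.66])
def ik(Rt,pt,q0):
    f=lambda q:np.r_[(A(q)@XL-pt)*20,(rots(q)[-1].inv()*Rt).as_rotvec()*5,(q-q0)*.02]
    r=least_squares(f,np.clip(q0,LO+.02,HI-.02),bounds=(LO+.005,HI-.005)); q=r.x
    return q,np.linalg.norm(A(q)@XL-pt)*1000,np.degrees((rots(q)[-1].inv()*Rt).magnitude())
E
python3 - <<'E'
from ik import *
where()
R0,p0,s=pose(); q=s["q"]
Rs,ps=tgt(50,[-105,0,340])
W=[("up",R0,p0+[0,0,.1]),("mid",R.from_rotvec((Rs*R0.inv()).as_rotvec()*.5)*R0,np.array([.43,.0,.31])),("stage",Rs,ps)]
for nm,th,l in(("entry",50,[-75,0,285]),("in",50,[-10,0,285]),("in30",30,[0,0,290]),("rise",30,[2,0,342]),("over",30,[32,0,342]),("tip",30,[32,0,318]),("half",14,[32,0,316]),("swung",-3,[31,0,316]),("home",-3,[30,0,299])): W.append((nm,)+tgt(th,l))
for nm,Rt,pt in W:
    q,e,a=ik(Rt,pt,q); print(nm,pt,"err %.1f mm %.1f deg"%(e,a),q.round(2))
st=None
for (nm,Rt,pt),N in zip(W[:3],(3,6,6)): print(nm); st=plan(Rt,pt,N,st)
E
```

```text
t 6.55 loop [-184.9  467.3  294.2] th 28.3 roll 20.9 yaw 39.0 F [-0.98 -0.44 -2.59] M [-0.424  0.522  0.006] q [-0.14  0.81 -0.85  2.56  2.08  0.78 -0.8 ] op 23.5
up [0.3658 0.1832 0.2848] err 0.0 mm 0.0 deg [-0.07  0.49 -0.82  2.44  1.6   0.47 -0.3 ]
mid [0.43 0.   0.31] err 0.0 mm 0.0 deg [ 0.62  0.55 -1.09  2.24  1.01  0.63  0.46]
stage [ 0.2914 -0.1706  0.2792] err 0.0 mm 0.0 deg [ 1.07  0.51 -1.    2.43  0.97  0.54  0.58]
entry [ 0.3204 -0.1783  0.2242] err 0.0 mm 0.0 deg [ 0.95  0.67 -0.91  2.43  1.3   0.54  0.27]
in [ 0.3832 -0.1951  0.2242] err 0.0 mm 0.0 deg [ 0.95  0.73 -0.95  2.25  1.15  0.65  0.46]
in30 [ 0.4242 -0.2061  0.1672] err 0.0 mm 0.0 deg [ 1.04  1.07 -1.23  2.43  1.98  1.02 -0.24]
rise [ 0.4261 -0.2066  0.2192] err 0.0 mm 0.0 deg [ 1.08  0.93 -1.28  2.39  1.82  0.92 -0.13]
over [ 0.4551 -0.2143  0.2192] err 0.0 mm 0.0 deg [ 1.07  0.94 -1.25  2.31  1.78  0.9  -0.05]
tip [ 0.4551 -0.2143  0.1952] err 0.0 mm 0.0 deg [ 1.05  1.   -1.24  2.32  1.86  0.94 -0.1 ]
half [ 0.4938 -0.2246  0.1539] err 0.0 mm 0.0 deg [ 1.04  1.26 -1.27  2.41  2.34  1.26 -0.3 ]
swung [ 0.5436 -0.238   0.126 ] err 0.0 mm 0.0 deg [ 1.04  1.48 -1.21  2.38  2.8   1.44 -0.29]
home [ 0.5427 -0.2377  0.109 ] err 0.0 mm 0.0 deg [ 1.04  1.52 -1.19  2.37  2.84  1.45 -0.28]
up
max step cm 3.34 deg 0.0
[-1.16, 0.01, -3.13, 0, 0, 0, -1.16, 0, -3.12, 0, 0, 0, -1.16, 0.01, -3.13, 0, 0, 0]
mid
max step cm 3.27 deg 3.5
[0.1, -3.22, -0.49, 0.013, 0.021, 0.055, -0.06, -3.23, -0.45, 0.012, 0.022, 0.056, -0.23, -3.23, -0.42, 0.013, 0.021, 0.055, -0.41, -3.22, -0.37, 0.012, 0.022, 0.056, -0.57, -3.19, -0.36, 0.013, 0.021, 0.055, -0.75, -3.16, -0.32, 0.013, 0.021, 0.056]
stage
max step cm 3.70 deg 3.5
[2.57, -2.66, -0.12, 0.013, 0.021, 0.055, 2.41, -2.8, -0.02, 0.012, 0.022, 0.056, 2.26, -2.93, 0.05, 0.013, 0.021, 0.055, 2.08, -3.05, 0.15, 0.012, 0.022, 0.056, 1.92, -3.16, 0.22, 0.013, 0.021, 0.055, 1.72, -3.26, 0.31, 0.013, 0.022, 0.056]
```

{"api": "carry_out", "payload": {"motion": [-0.58,0,-1.56,0,0,0,-0.58,0,-1.56,0,0,0,-0.58,0,-1.56,0,0,0,-0.58,0,-1.56,0,0,0,-0.58,0,-1.56,0,0,0,-0.58,0,-1.56,0,0,0,0,0,0,0,0,0]}}

```text
clock: 7.42
tool_pos: [0.3656, 0.1827, 0.2856]
eef_rot: [-0.205, 0.962, 0.037, 0.174]
contact_force: [-0.2, 0.4, -2.5]
opening: 0.267
```

{"api": "carry_out", "payload": {"motion": [0.1,-3.22,-0.49,0.013,0.021,0.055,-0.06,-3.23,-0.45,0.012,0.022,0.056,-0.23,-3.23,-0.42,0.013,0.021,0.055,-0.41,-3.22,-0.37,0.012,0.022,0.056,-0.57,-3.19,-0.36,0.013,0.021,0.055,-0.75,-3.16,-0.32,0.013,0.021,0.056,0,0,0,0,0,0,0,0,0,0,0,0]}}

```text
clock: 8.43
tool_pos: [0.429, 0.0004, 0.3088]
eef_rot: [-0.039, 0.993, 0.017, 0.108]
contact_force: [-1.7, 0.1, -2.1]
opening: 0.266
```

Run:
```python
from h import *
where(); Rs,ps=tgt(50,[-105,0,340]); st=plan(Rs,ps,8); Rs,ps=tgt(50,[-75,0,285]); plan(Rs,ps,5,st)
```

```text
t 8.425 loop [-35.7 259.9 394.2] th 41.1 roll 12.1 yaw 19.6 F [-1.64 -0.32 -2.11] M [-0.11   0.375 -0.019] q [ 0.41  0.45 -0.72  2.25  0.79  0.43  0.71] op 23.5
max step cm 2.77 deg 2.6
[1.91, -2, -0.1, 0.01, 0.016, 0.042, 1.83, -2.08, -0.04, 0.009, 0.015, 0.042, 1.74, -2.15, -0, 0.01, 0.016, 0.041, 1.65, -2.23, 0.05, 0.009, 0.016, 0.042, 1.55, -2.28, 0.09, 0.01, 0.016, 0.042, 1.45, -2.36, 0.14, 0.009, 0.015, 0.042, 1.35, -2.41, 0.19, 0.01, 0.016, 0.042, 1.25, -2.46, 0.23, 0.009, 0.016, 0.042]
max step cm 1.26 deg 0.0
[-0.5, 0, 1.15, 0, -0, -0, -0.5, 0, 1.14, 0, -0, -0, -0.51, 0, 1.15, 0, -0, -0, -0.5, 0, 1.15, 0, -0, -0, -0.5, 0, 1.15, 0, -0, -0]
```

{"api": "carry_out", "payload": {"motion": [3,-2,-0.1,0.01,0.016,0.042,2.6,-2.08,-0.04,0.009,0.015,0.042,2,-2.15,0,0.01,0.016,0.041,1.6,-2.23,0.05,0.009,0.016,0.042,1.3,-2.28,0.09,0.01,0.016,0.042,1,-2.36,0.14,0.009,0.015,0.042,0.7,-2.41,0.19,0.01,0.016,0.042,0.5,-2.46,0.23,0.009,0.016,0.042]}}

```text
clock: 9.43
tool_pos: [0.2922, -0.1746, 0.2776]
eef_rot: [0.129, 0.991, -0.005, 0.044]
contact_force: [2.1, -0.5, -2.8]
opening: 0.269
```

{"api": "carry_out", "payload": {"motion": [0,0,0,0,0,0,0,0,0,0,0,0]}}

```text
clock: 9.68
tool_pos: [0.2932, -0.1739, 0.2778]
eef_rot: [0.129, 0.991, -0.005, 0.045]
contact_force: [0.3, -0.4, -2.9]
opening: 0.266
```

Run:
```python
from ik import *
where(); R0,p0,s=pose(); Rs,ps=tgt(50,[-75,0,285]); st=plan(Rs,ps,6)
S=snapshot("wrist"); cv2.imwrite("pics/w3.png",S["frame"][:,:,::-1])
S=snapshot("top"); P,u,v=pts(S); 
m=(P[:,2]>.35)&(P[:,2]<.38)&(P[:,0]>.45)&(P[:,0]<.8)&(P[:,1]<-.05)&(P[:,1]>-.5); 
Rp=R0*GP.inv(); po=p0+R0.apply([0,0,.045])-Rp.apply([0,0,.046]); l=Rp.inv().apply(P-po)
for nm,lo,hi,a,b in(("shaft",.004,.02,.085,.175),("loop",-.008,.02,.180,.235)):
    m=(l[:,2]>lo)&(l[:,2]<hi)&(l[:,0]>a)&(l[:,0]<b)&(abs(l[:,1])<.03); k=l[m]; print(nm,m.sum(),np.percentile(k,[2,50,98],axis=0),np.polyfit(k[:,0],k[:,1],1),np.polyfit(k[:,0],k[:,2],1))
```

```text
t 9.675 loop [-102.6   -2.5  339.1] th 49.9 roll 0.0 yaw 0.1 F [ 0.37 -0.35 -2.88] M [0.039 0.231 0.019] q [ 0.85  0.43 -0.63  2.43  0.77  0.35  0.86] op 23.5
max step cm 1.01 deg 0.1
[-0.38, 0.04, 0.93, 0, 0, 0, -0.37, 0.04, 0.93, 0.001, 0.001, 0.001, -0.38, 0.05, 0.93, 0, 0, -0, -0.38, 0.04, 0.94, 0.001, 0.001, 0, -0.38, 0.05, 0.93, 0, -0, 0.001, -0.37, 0.04, 0.93, 0.001, 0, -0]
shaft 331 [[ 0.0871 -0.0115  0.0066]
 [ 0.1324  0.0017  0.012 ]
 [ 0.174   0.0141  0.0147]] [-0.0069  0.0025] [0.0046 0.0112]
loop 61 [[ 0.183  -0.0106  0.0052]
 [ 0.2007  0.0021  0.0079]
 [ 0.2137  0.0128  0.0117]] [-0.0227  0.006 ] [-0.0153  0.0111]
```

{"api": "carry_out", "payload": {"motion": [-0.38,0,0.93,0,0,0,-0.38,0,0.93,0,0,0,-0.38,0,0.93,0,0,0,-0.38,0,0.93,0,0,0,-0.38,0,0.93,0,0,0,-0.38,0,0.93,0,0,0,0,0,0,0,0,0]}}

```text
clock: 10.65
tool_pos: [0.3203, -0.1812, 0.2241]
eef_rot: [0.129, 0.991, -0.005, 0.044]
contact_force: [0.1, -0.7, -2.0]
opening: 0.267
```

Run:
```python
from ik import *
where(); R0,p0,s=pose(); q=s["q"]; st=None
for th,l,N in((50,[-10,-1.5,285],7),(30,[-6,-1.5,292],8),(30,[-2,-1.5,344],6)):
    Rs,ps=tgt(th,l); q,e,a=ik(Rs,ps,q); print(e,a,q.round(2)); st=plan(Rs,ps,N,st)
```

```text
t 10.65 loop [-74.5  -2.6 285.2] th 49.9 roll 0.0 yaw 0.1 F [ 0.3  -0.64 -2.03] M [-0.042  0.271 -0.004] q [ 0.59  0.56 -0.29  2.44  1.1   0.16  0.57] op 23.6
0.004502392922295752 0.0017724238127933474 [ 0.69  0.61 -0.49  2.26  0.88  0.36  0.76]
max step cm 0.92 deg 0.1
[-0.92, 0.02, 0.08, 0, 0, 0, -0.91, 0.01, 0.08, 0.001, 0, 0.001, -0.92, 0.02, 0.08, 0, 0.001, -0, -0.92, 0.02, 0.08, 0, -0, 0, -0.91, 0.02, 0.08, 0.001, 0, 0, -0.92, 0.02, 0.08, 0, 0, 0.001, -0.92, 0.01, 0.08, 0, 0.001, -0]
0.010029421034949798 0.004402043038881022 [ 1.01  1.   -1.12  2.45  2.04  0.93 -0.32]
max step cm 0.83 deg 2.5
[-0.39, 0, 0.72, 0, -0.044, -0, -0.36, 0, 0.74, 0, -0.043, -0, -0.33, 0, 0.76, 0, -0.044, -0, -0.3, 0, 0.77, 0, -0.044, -0, -0.26, 0, 0.78, 0, -0.043, -0, -0.23, 0, 0.79, 0, -0.044, -0, -0.19, 0, 0.8, 0, -0.044, -0, -0.15, 0, 0.81, 0, -0.043, -0]
0.0019807711356348238 0.0007174694286086726 [ 1.04  0.86 -1.15  2.4   1.88  0.8  -0.2 ]
max step cm 0.87 deg 0.0
[-0.43, 0, -0.76, 0, -0, -0, -0.42, 0, -0.75, 0, -0, -0, -0.43, 0, -0.76, 0, -0, -0, -0.43, 0, -0.76, 0, -0, -0, -0.43, 0, -0.76, 0, -0, -0, -0.42, 0, -0.75, 0, -0, -0]
```

{"api": "carry_out", "payload": {"motion": [-0.92,0.02,0.08,0,0,0,-0.92,0.02,0.08,0,0,0,-0.92,0.02,0.08,0,0,0,-0.92,0.02,0.08,0,0,0,-0.92,0.02,0.08,0,0,0,-0.92,0.02,0.08,0,0,0,-0.92,0.01,0.08,0,0,0,0,0,0,0,0,0]}}

```text
clock: 11.65
tool_pos: [0.3832, -0.1976, 0.2244]
eef_rot: [0.131, 0.99, -0.005, 0.045]
contact_force: [-0.4, 0.6, -2.2]
opening: 0.266
```

{"api": "carry_out", "payload": {"motion": [-0.39,0,0.72,0,-0.044,0,-0.36,0,0.74,0,-0.044,0,-0.33,0,0.76,0,-0.044,0,-0.3,0,0.77,0,-0.044,0,-0.26,0,0.78,0,-0.044,0,-0.23,0,0.79,0,-0.044,0,-0.19,0,0.8,0,-0.044,0,-0.15,0,0.81,0,-0.043,0]}}

```text
clock: 12.65
tool_pos: [0.4045, -0.2058, 0.172]
eef_rot: [0.127, 0.974, -0.027, 0.184]
contact_force: [-0.7, -0.1, -3.2]
opening: 0.265
```

{"api": "carry_out", "payload": {"motion": [0,0,0,0,0,0]}}

```text
clock: 12.78
tool_pos: [0.4037, -0.2055, 0.1713]
eef_rot: [0.127, 0.975, -0.026, 0.182]
contact_force: [-0.2, 0.0, -2.3]
opening: 0.267
```

Run:
```python
from h import *
where(); Rs,ps=tgt(30,[-2,-1.5,344]); plan(Rs,ps,6)
```

```text
t 12.775 loop [-12.1  -4.1 283.3] th 33.8 roll 0.2 yaw 0.0 F [-0.17 -0.02 -2.34] M [-0.044  0.719 -0.022] q [ 0.84  0.83 -0.75  2.44  2.21  0.62 -0.51] op 23.6
max step cm 0.89 deg 0.6
[-0.58, 0.05, -0.67, -0.001, -0.011, 0, -0.58, 0.05, -0.66, -0, -0.011, 0.001, -0.6, 0.05, -0.65, -0.001, -0.011, 0, -0.6, 0.05, -0.65, -0.001, -0.011, 0, -0.61, 0.05, -0.64, -0.001, -0.011, 0.001, -0.61, 0.06, -0.64, -0, -0.011, 0]
```

{"api": "carry_out", "payload": {"motion": [-0.58,0.05,-0.67,0,-0.011,0,-0.58,0.05,-0.66,0,-0.011,0,-0.6,0.05,-0.65,0,-0.011,0,-0.6,0.05,-0.65,0,-0.011,0,-0.6,0.05,-0.64,0,-0.011,0,-0.61,0.06,-0.64,0,-0.011,0,0,0,0,0,0,0]}}

```text
clock: 13.65
tool_pos: [0.4231, -0.207, 0.2228]
eef_rot: [0.126, 0.968, -0.032, 0.216]
contact_force: [0.2, 0.3, -2.6]
opening: 0.266
```

Run:
```python
from h import *
where()
R0,p0,s=pose(); Rp=R0*GP.inv(); po=p0+R0.apply([0,0,.045])-Rp.apply([0,0,.046])
Fs=[]
for i in range(2):
    S=snapshot("top"); P,u,v=pts(S); q=(P-CO)@RC*1000; l=Rp.inv().apply(P-po)*1000
    m=(abs(q[:,1])<20)&(q[:,0]>12)&(q[:,0]<30)&(q[:,2]>270)&(q[:,2]<345)
    print("hook pts",q[m].round(0).astype(int).tolist())
    k=l[(l[:,2]>-6)&(l[:,2]<20)&(l[:,0]>180)&(l[:,0]<225)&(abs(l[:,1])<25)]; print("loop",len(k),np.percentile(k,[5,50,95],axis=0).tolist() if len(k) else '')
f=S["frame"][130:205,340:420,::-1]; a=cv2.resize(f,None,fx=6,fy=6,interpolation=cv2.INTER_CUBIC)
S2=snapshot("scene"); b=cv2.resize(S2["frame"][165:235,230:310,::-1],None,fx=4,fy=4,interpolation=cv2.INTER_CUBIC)
o=np.zeros((450,800,3),np.uint8); o[:450,:480]=a; o[:280,480:800]=b; cv2.imwrite("pics/c4.png",o)
```

```text
t 13.65 loop [ -1.3  -0.3 346.3] th 29.8 roll 0.4 yaw 0.0 F [ 0.13  0.3  -2.56] M [-0.033  0.778 -0.022] q [ 0.85  0.7  -0.75  2.41  2.16  0.53 -0.48] op 23.4
hook pts [[30, 1, 304], [29, -1, 310], [29, 1, 293], [27, 1, 308], [27, -2, 307], [25, 1, 298], [22, 2, 320], [22, 0, 325], [23, -3, 321], [22, 2, 307], [20, 1, 317], [20, -1, 325], [22, -4, 317], [20, 1, 304], [19, -1, 312], [19, -2, 316]]
loop 42 [[180.96506257423488, -10.295836626600593, 3.977249353028745], [205.82562928627596, 1.4685206804200286, 7.160701976718113], [212.36775142935366, 12.134726900099905, 9.054977629197996]]
hook pts [[29, 1, 308], [29, 1, 291], [27, 0, 306], [28, -2, 303], [25, 2, 302], [22, 2, 321], [22, 0, 323], [23, -3, 319], [21, 2, 307], [20, 1, 319], [20, -1, 321], [21, -3, 320], [20, 1, 305], [19, -1, 311], [19, -2, 315]]
loop 40 [[184.31575773138863, -10.176818681378865, 5.64489453355165], [208.64683472245542, 0.8105720119654198, 7.876561121890055], [219.52157581936387, 11.912545746330967, 10.55170623359377]]
```

View pics/c4.png

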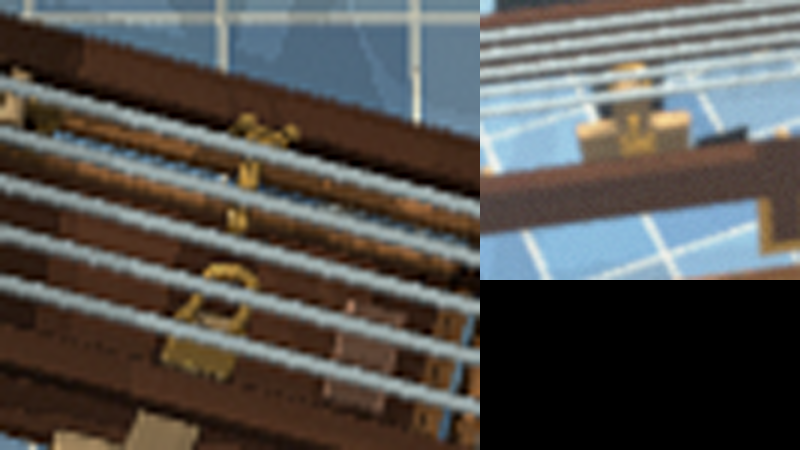

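The loop is at crop (230,270) and the hook tip at (237,220), so they are well aligned. Measured tip top is about 324 mm at x≈22. The loop moves in over the tip at z≈345.

Run:
```python
from h import *
where(); st=None
for l,N in(([32,-.5,345.5],8),([32,-.5,330],8)):
    Rs,ps=tgt(30,l); st=plan(Rs,ps,N,st)
```

```text
t 13.8 loop [ -1.6  -0.5 345.1] th 29.9 roll 0.3 yaw 0.0 F [-0.55  0.2  -3.56] M [0.019 0.773 0.058] q [ 0.85  0.71 -0.75  2.41  2.16  0.53 -0.48] op 23.4
max step cm 0.43 deg 0.1
[-0.38, 0.01, 0.17, -0.001, 0, 0, -0.38, 0.01, 0.17, -0, 0.001, 0.001, -0.38, 0.01, 0.16, -0.001, -0, 0, -0.39, 0.01, 0.17, -0.001, 0, 0.001, -0.38, 0.01, 0.17, -0, 0, -0, -0.38, 0.01, 0.17, -0.001, 0.001, 0, -0.38, 0.01, 0.17, -0.001, 0, 0.001, -0.38, 0.01, 0.16, -0.001, 0, 0]
max step cm 0.20 deg 0.0
[0.08, 0, 0.18, 0, 0, 0, 0.08, 0, 0.17, 0, 0, 0, 0.09, 0, 0.18, 0, 0, 0, 0.08, 0, 0.17, 0, 0, 0, 0.08, 0, 0.18, 0, 0, 0, 0.08, 0, 0.18, 0, 0, 0, 0.08, 0, 0.17, 0, 0, 0, 0.08, 0, 0.18, 0, 0, 0]
```

{"api": "carry_out", "payload": {"motion": [-0.38,0,0.17,-0.001,0,0,-0.38,0,0.17,0,0,0,-0.38,0,0.17,-0.001,0,0,-0.38,0,0.17,0,0,0,-0.38,0,0.17,-0.001,0,0,-0.38,0,0.17,0,0,0,-0.38,0,0.17,-0.001,0,0,-0.38,0,0.17,-0.001,0,0]}}

```text
clock: 14.8
tool_pos: [0.4551, -0.2155, 0.2227]
eef_rot: [0.125, 0.968, -0.029, 0.216]
contact_force: [-1.1, 0.4, -3.4]
opening: 0.268
```

Run:
```python
from h import *
where()
R0,p0,s=pose(); Rp=R0*GP.inv(); po=p0+R0.apply([0,0,.045])-Rp.apply([0,0,.046])
S=snapshot("top"); P,u,v=pts(S); q=(P-CO)@RC*1000
m=(abs(q[:,1])<14)&(q[:,0]>5)&(q[:,0]<45)&(q[:,2]>290)&(q[:,2]<350)
print("pts",q[m].round(0).astype(int).tolist())
l=Rp.inv().apply(P-po)*1000; k=l[(l[:,2]>-6)&(l[:,2]<14)&(l[:,0]>80)&(l[:,0]<175)&(abs(l[:,1])<25)]; print("shaft",len(k),k[:,1].min(),k[:,1].max(),np.median(k[:,2])) if len(k) else 0
f=S["frame"][140:195,350:412,::-1]; cv2.imwrite("pics/c5.png",cv2.resize(f,None,fx=9,fy=9,interpolation=cv2.INTER_CUBIC))
```

```text
t 14.8 loop [ 32.   -0.5 346. ] th 29.8 roll 0.2 yaw 0.2 F [-1.18  0.12 -3.39] M [ 0.001  0.949 -0.031] q [ 0.8   0.7  -0.68  2.32  2.1   0.45 -0.39] op 23.6
pts [[44, 0, 320], [45, -2, 322], [42, 1, 315], [42, -1, 319], [44, -3, 316], [44, 0, 290], [40, 0, 315], [40, -1, 319], [30, 10, 345], [31, 8, 346], [31, 6, 346], [31, 4, 349], [32, 2, 346], [33, -1, 346], [33, -3, 347], [30, 1, 347], [31, -3, 349], [32, -6, 344], [31, -8, 345], [24, 12, 334], [24, 10, 338], [25, 8, 339], [22, 12, 337], [22, 9, 337], [31, 2, 294], [30, 1, 304], [29, 0, 312], [30, -3, 309], [21, 12, 327], [20, 10, 333], [21, 8, 333], [28, 1, 295], [27, 0, 303], [27, -1, 310], [24, -7, 336], [25, -9, 336], [18, 11, 327], [19, 9, 327], [26, 1, 294], [22, 2, 320], [23, -1, 321], [23, -3, 321], [22, -7, 336], [18, 14, 313], [18, 12, 315], [17, 11, 324], [17, 8, 326], [22, 2, 307], [20, 1, 319], [20, -1, 324], [21, -3, 322], [21, -7, 326], [21, -9, 332], [22, -11, 330], [17, 4, 314], [19, 2, 311], [19, -1, 311], [19, -3, 314], [19, -8, 327], [19, -10, 328], [18, -6, 313], [17, -7, 320], [17, -8, 326], [18, -11, 323], [10, 12, 315], [8, 14, 312], [8, 12, 317], [8, 10, 317], [9, 7, 316], [9, 5, 317], [9, 3, 320], [5, 13, 315], [6, 11, 315], [6, 9, 315], [6, 7, 320], [7, 4, 316], [8, 2, 316], [8, 0, 320], [9, -2, 319], [10, -5, 315], [10, -7, 317], [6, 3, 312], [6, 2, 316], [6, -1, 317], [7, -3, 315], [7, -5, 317], [8, -7, 317], [8, -9, 319], [9, -12, 317], [5, -6, 315], [6, -8, 315], [6, -10, 319], [7, -13, 315]]
shaft 163 -12.515330847834754 14.982549559799105 12.098948717052384
```

View pics/c5.png

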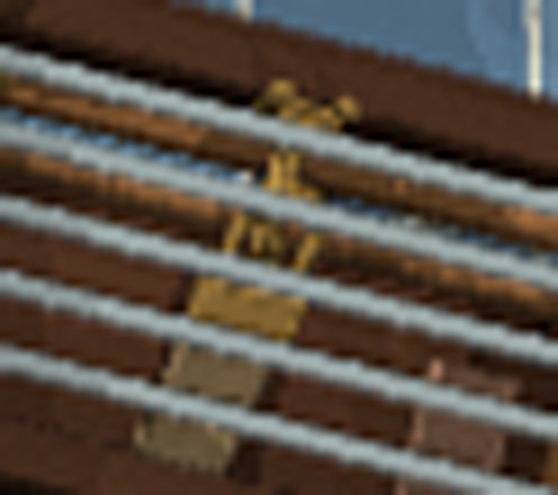

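Run:
```python
from h import *
where(); st=None
for l,N in(([31,-1.2,330],6),([31,-1.2,318],6)):
    Rs,ps=tgt(30,l); st=plan(Rs,ps,N,st)
```

```text
t 14.85 loop [ 32.4  -0.5 346.1] th 29.8 roll 0.2 yaw 0.2 F [-0.61  0.8  -2.71] M [ 0.009  0.689 -0.013] q [ 0.8   0.7  -0.68  2.32  2.1   0.45 -0.39] op 23.2
max step cm 0.26 deg 0.1
[0.14, 0, 0.22, -0, 0.001, 0.001, 0.13, 0, 0.23, -0, 0, 0, 0.14, 0, 0.22, -0, 0.001, 0.001, 0.14, 0, 0.22, -0, 0, 0, 0.13, -0, 0.23, -0, 0.001, 0.001, 0.14, -0, 0.22, -0.001, 0, 0]
max step cm 0.21 deg 0.0
[0.08, -0, 0.18, 0, 0, 0, 0.09, -0, 0.18, 0, 0, 0, 0.08, -0, 0.18, 0, 0, 0, 0.09, -0, 0.18, 0, 0, 0, 0.08, -0, 0.19, 0, 0, 0, 0.09, -0, 0.18, 0, 0, 0]
```

{"api": "carry_out", "payload": {"motion": [0.14,-0.01,0.22,0,0,0,0.13,-0.01,0.22,0,0,0,0.14,-0.01,0.22,0,0,0,0.13,-0.01,0.22,0,0,0,0.13,-0.01,0.22,0,0,0,0.13,-0.01,0.22,0,0,0,0,0,0,0,0,0]}}

```text
clock: 15.72
tool_pos: [0.4531, -0.2157, 0.2072]
eef_rot: [0.125, 0.968, -0.029, 0.216]
contact_force: [-0.4, 0.1, -2.5]
opening: 0.267
```

Run:
```python
from h import *
import time
where(); st=None
for i in range(2): snapshot("top"); print(pose()[2]["contact_force"])
for l,N in(([31,-1.2,318],6),):
    Rs,ps=tgt(30,l); st=plan(Rs,ps,N,st)
```

```text
t 15.725 loop [ 30.1  -1.2 330.4] th 29.9 roll 0.2 yaw 0.2 F [-0.45 -0.07 -2.48] M [-0.004  0.728  0.042] q [ 0.82  0.75 -0.71  2.33  2.14  0.5  -0.43] op 23.5
[-0.648  -0.1595 -3.2888]
[ 0.4162  0.5629 -2.4627]
max step cm 0.21 deg 0.1
[0.08, 0.01, 0.19, -0, 0, 0.001, 0.08, 0.01, 0.19, -0, 0.001, 0, 0.08, 0.01, 0.18, -0, 0, 0.001, 0.08, 0.01, 0.19, -0, 0.001, 0, 0.08, 0.01, 0.19, -0, 0, 0.001, 0.08, 0.01, 0.19, -0.001, 0.001, 0]
```

No contact. I lower to about 318 so the tip is through the loop.

{"api": "carry_out", "payload": {"motion": [0.08,0,0.19,0,0,0,0.08,0,0.19,0,0,0,0.08,0,0.19,0,0,0,0.08,0,0.19,0,0,0,0.08,0,0.19,0,0,0,0.08,0,0.19,0,0,0,0,0,0,0,0,0]}}

```text
clock: 16.7
tool_pos: [0.4536, -0.2158, 0.1948]
eef_rot: [0.125, 0.968, -0.029, 0.216]
contact_force: [0.4, -0.3, -2.7]
opening: 0.266
```

Run:
```python
from ik import *
where(); S=snapshot("top"); P,u,v=pts(S); q=(P-CO)@RC*1000
m=(abs(q[:,1])<14)&(q[:,0]>14)&(q[:,0]<40)&(q[:,2]>300)&(q[:,2]<350)
print("pts",q[m].round(0).astype(int).tolist())
R0,p0,s=pose(); qq=s["q"];st=None
for th,l,N in((16,[31,-1.2,317],8),(-3,[31,-1.2,316],10)):
    Rs,ps=tgt(th,l); qq,e,a=ik(Rs,ps,qq); print(e,a,qq.round(2)); st=plan(Rs,ps,N,st)
```

```text
t 16.7 loop [ 30.6  -1.1 318. ] th 29.9 roll 0.2 yaw 0.2 F [ 0.47 -0.21 -2.68] M [ 0.008  0.751 -0.009] q [ 0.82  0.79 -0.73  2.34  2.17  0.54 -0.45] op 23.4
pts [[40, 1, 316], [38, 0, 316], [39, -3, 313], [37, -3, 311], [28, 10, 316], [28, 8, 318], [29, 5, 318], [25, 11, 315], [26, 9, 316], [27, 6, 312], [29, 1, 306], [29, -1, 309], [28, -2, 318], [29, -4, 317], [24, 10, 311], [24, 8, 312], [27, 0, 303], [28, -2, 305], [28, -8, 315], [28, -10, 314], [21, 11, 307], [22, 9, 306], [22, 2, 322], [23, -1, 321], [23, -3, 319], [25, -8, 316], [26, -11, 313], [20, 10, 303], [21, 8, 300], [21, 2, 309], [20, 1, 319], [21, -1, 318], [21, -4, 319], [23, -7, 310], [24, -9, 312], [24, -11, 312], [20, 1, 304], [18, 0, 316], [19, -3, 314], [21, -8, 309], [22, -10, 309], [20, -9, 306], [21, -12, 302]]
0.0032380076134500145 0.001429322882174242 [ 0.89  1.02 -0.87  2.42  2.53  0.98 -0.66]
max step cm 0.63 deg 1.8
[-0.2, 0.01, 0.59, 0, -0.03, 0, -0.18, 0, 0.59, 0, -0.03, 0.001, -0.17, 0.01, 0.6, 0, -0.031, 0, -0.14, 0.01, 0.6, 0, -0.03, 0.001, -0.13, 0, 0.61, 0, -0.03, 0, -0.11, 0.01, 0.61, 0, -0.03, 0.001, -0.09, 0.01, 0.62, 0, -0.03, -0, -0.07, 0.01, 0.61, 0, -0.031, 0]
0.002443158850673938 0.001097189554884755 [ 0.9   1.3  -0.87  2.39  2.93  1.37 -0.67]
max step cm 0.68 deg 1.9
[-0.24, -0, 0.62, 0, -0.033, 0, -0.23, -0, 0.64, 0, -0.033, 0, -0.2, -0, 0.64, 0, -0.033, 0, -0.18, -0, 0.64, 0, -0.034, 0, -0.16, -0, 0.65, 0, -0.033, 0, -0.13, -0, 0.66, 0, -0.033, 0, -0.12, -0, 0.66, 0, -0.033, 0, -0.09, -0, 0.66, 0, -0.033, 0]
[-0.07, -0, 0.67, 0, -0.033, 0, -0.05, -0, 0.67, 0, -0.033, 0]
```

{"api": "carry_out", "payload": {"motion": [-0.2,0,0.59,0,-0.03,0,-0.18,0,0.59,0,-0.03,0,-0.17,0,0.6,0,-0.031,0,-0.14,0,0.6,0,-0.03,0,-0.13,0,0.61,0,-0.03,0,-0.11,0,0.61,0,-0.03,0,-0.09,0,0.62,0,-0.03,0,-0.07,0,0.61,0,-0.031,0]}}

```text
clock: 17.75
tool_pos: [0.4871, -0.2249, 0.1591]
eef_rot: [0.121, 0.935, -0.044, 0.331]
contact_force: [-0.1, 0.1, -4.6]
opening: 0.263
```

Run:
```python
from ik import *
where(); st=None
for th,l,N in((6,[31,-1.2,316],7),(-3,[31,-1.2,316],7)):
    Rs,ps=tgt(th,l); st=plan(Rs,ps,N,st)
```

```text
t 17.75 loop [ 31.1  -1.4 317.1] th 15.9 roll 0.1 yaw 0.1 F [-0.07  0.07 -4.57] M [ 0.038  1.056 -0.02 ] q [ 0.89  1.02 -0.87  2.42  2.53  0.98 -0.65] op 23.2
max step cm 0.51 deg 1.4
[-0.14, 0.01, 0.49, 0, -0.025, 0, -0.13, 0.01, 0.49, 0, -0.024, 0.001, -0.11, 0.01, 0.49, 0, -0.025, 0, -0.11, 0.02, 0.49, 0, -0.025, 0.001, -0.09, 0.01, 0.5, 0, -0.025, 0, -0.08, 0.01, 0.5, 0, -0.024, 0, -0.06, 0.01, 0.5, 0, -0.025, 0.001]
max step cm 0.46 deg 1.3
[-0.13, -0, 0.43, 0, -0.022, -0, -0.13, -0, 0.44, 0, -0.023, -0, -0.11, -0, 0.43, 0, -0.022, -0, -0.1, -0, 0.44, 0, -0.023, -0, -0.1, -0, 0.45, 0, -0.022, -0, -0.08, -0, 0.44, 0, -0.023, -0, -0.07, -0, 0.45, 0, -0.022, -0]
```

{"api": "carry_out", "payload": {"motion": [-0.14,0.01,0.49,0,-0.025,0,-0.13,0.01,0.49,0,-0.025,0,-0.11,0.01,0.49,0,-0.025,0,-0.11,0,0.49,0,-0.025,0,-0.09,0,0.5,0,-0.025,0,-0.08,0,0.5,0,-0.024,0,-0.06,0,0.5,0,-0.025,0,0,0,0,0,0,0]}}

```text
clock: 18.75
tool_pos: [0.515, -0.2318, 0.1383]
eef_rot: [0.117, 0.903, -0.054, 0.411]
contact_force: [-0.0, 1.2, -3.2]
opening: 0.27
```

Run:
```python
from ik import *
where(); Rs,ps=tgt(-3,[31,-1.2,316]); st=plan(Rs,ps,7)
S=snapshot("top"); P,u,v=pts(S); q=(P-CO)@RC*1000
m=(abs(q[:,1])<14)&(q[:,0]>14)&(q[:,0]<40)&(q[:,2]>290)&(q[:,2]<350)
print("pts",q[m].round(0).astype(int).tolist())
```

```text
t 18.75 loop [ 30.7  -1.  315.4] th 6.0 roll 0.1 yaw 0.1 F [-0.33  1.13 -3.18] M [0.017 1.253 0.013] q [ 0.9   1.18 -0.88  2.42  2.74  1.22 -0.68] op 23.8
max step cm 0.46 deg 1.3
[-0.14, 0, 0.43, 0, -0.023, 0, -0.13, 0.01, 0.43, 0, -0.022, 0.001, -0.13, -0, 0.44, 0, -0.023, 0, -0.11, 0, 0.44, 0.001, -0.022, 0, -0.1, 0.01, 0.44, -0, -0.023, 0.001, -0.09, 0, 0.45, -0, -0.022, 0, -0.09, 0, 0.44, 0, -0.023, 0.001]
pts [[40, 1, 316], [38, 0, 312], [39, -3, 314], [37, -3, 313], [29, 11, 307], [29, 9, 309], [29, 7, 313], [29, 5, 315], [27, 12, 299], [27, 10, 303], [28, 7, 301], [31, 2, 292], [29, 1, 306], [29, -1, 310], [29, -2, 314], [29, -4, 317], [26, 10, 294], [26, 8, 296], [28, 1, 296], [27, 0, 305], [27, -2, 307], [30, -7, 299], [29, -8, 310], [29, -11, 309], [25, 1, 300], [22, 1, 319], [22, 0, 323], [23, -3, 322], [28, -8, 300], [28, -10, 302], [21, 2, 310], [20, -1, 320], [21, -3, 322], [26, -9, 295], [20, 1, 304], [18, 0, 315], [19, -2, 315]]
```

{"api": "carry_out", "payload": {"motion": [-0.14,0,0.43,0,-0.023,0,-0.13,0,0.43,0,-0.022,0,-0.13,0,0.44,0,-0.023,0,-0.11,0,0.44,0,-0.022,0,-0.1,0,0.44,0,-0.023,0,-0.09,0,0.45,0,-0.022,0,-0.09,0,0.44,0,-0.023,0,0,0,0,0,0,0]}}

```text
clock: 19.8
tool_pos: [0.5434, -0.2394, 0.1262]
eef_rot: [0.112, 0.867, -0.063, 0.481]
contact_force: [0.3, -0.3, -2.3]
opening: 0.268
```

Run:
```python
from ik import *
where(); Rs,ps=tgt(-3,[30,-1.2,308]); plan(Rs,ps,7); 
for i in range(3): snapshot("scene"); s=pose()[2]; print(RC.T@s["contact_force"],RC.T@s["moment"])
```

```text
t 19.8 loop [ 31.   -1.  316.2] th -3.0 roll 0.1 yaw 0.1 F [ 0.41 -0.17 -2.32] M [-0.002  1.421  0.017] q [ 0.9   1.3  -0.87  2.39  2.93  1.37 -0.67] op 23.6
max step cm 0.12 deg 0.1
[0.11, 0, 0.05, 0, 0, 0, 0.11, 0.01, 0.05, 0, 0, 0.001, 0.1, 0, 0.04, 0, 0, 0, 0.11, 0.01, 0.05, 0.001, 0, 0.001, 0.11, 0, 0.05, -0, 0, -0, 0.11, 0.01, 0.05, -0, 0.001, 0, 0.11, 0, 0.05, 0, -0, 0.001]
[ 0.1152 -0.293  -3.4993] [-0.0237  1.355   0.012 ]
[-0.6262 -0.3584 -2.7511] [0.006  1.3717 0.0009]
[-0.0924 -0.4598 -3.2509] [-0.0633  1.3835 -0.0204]
```

{"api": "carry_out", "payload": {"motion": [0.085,0,0.053,0,0,0,0.085,0,0.053,0,0,0,0.085,0,0.053,0,0,0,0.085,0,0.053,0,0,0,0.085,0,0.053,0,0,0,0.085,0,0.053,0,0,0,0,0,0,0,0,0]}}

```text
clock: 20.82
tool_pos: [0.5437, -0.2394, 0.1213]
eef_rot: [0.112, 0.867, -0.063, 0.482]
contact_force: [-1.7, -0.6, 0.2]
opening: 0.266
```

```bash
cat > chk.py <<'E'
from h import *
where()
S=snapshot("top"); P,u,v=pts(S); q=(P-CO)@RC*1000
m=(abs(q[:,1])<14)&(q[:,0]>14)&(q[:,0]<46)&(q[:,2]>290)&(q[:,2]<350); print(q[m].round(0).astype(int).tolist())
for i in range(2): snapshot("scene"); s=pose()[2]; print(RC.T@s["contact_force"],RC.T@s["moment"])
E
python3 chk.py
```

```text
t 20.825 loop [ 30.9  -0.8 311.4] th -3.1 roll 0.1 yaw 0.2 F [-1.5  -1.01  0.19] M [ 0.067  0.601 -0.108] q [ 0.9   1.31 -0.87  2.38  2.94  1.38 -0.66] op 23.4
[[44, 0, 320], [45, -2, 319], [42, 2, 319], [43, -1, 316], [43, -3, 317], [43, 0, 296], [40, 1, 316], [40, -1, 318], [41, 2, 294], [42, -1, 292], [39, -1, 309], [39, -2, 315], [37, -4, 310], [31, 12, 294], [29, 11, 307], [29, 9, 308], [29, 7, 312], [30, 4, 310], [29, 11, 292], [28, 9, 297], [27, 6, 310], [28, 3, 307], [28, 2, 313], [28, 0, 315], [29, -3, 314], [30, -5, 313], [29, 1, 293], [27, 0, 305], [28, -2, 306], [28, -4, 308], [28, -6, 312], [29, -8, 311], [30, -11, 307], [26, 1, 298], [22, 1, 319], [22, 0, 323], [24, -3, 318], [28, -9, 295], [28, -10, 300], [21, 2, 311], [20, 1, 319], [20, -1, 321], [21, -4, 319], [20, 1, 304], [19, 0, 314], [19, -2, 315]]
[-0.8816  0.4354  1.5403] [ 0.0208  0.5617 -0.0709]
[-0.3215 -0.6426  0.8409] [ 0.0166  0.4998 -0.0139]
```

{"api": "carry_out", "payload": {"motion": [0.085,0,0.053,0,0,0,0.085,0,0.053,0,0,0,0.085,0,0.053,0,0,0,0,0,0,0,0,0]}}

```text
clock: 21.48
tool_pos: [0.5433, -0.2393, 0.1177]
eef_rot: [0.112, 0.867, -0.063, 0.481]
contact_force: [-1.1, -0.6, 2.9]
opening: 0.269
```

```bash
python3 chk.py | grep -v '\[\['
```

```text
t 21.475 loop [ 30.9  -0.8 307.7] th -3.0 roll 0.1 yaw 0.2 F [-0.94 -0.86  2.93] M [ 0.06   0.172 -0.103] q [ 0.9   1.32 -0.86  2.38  2.95  1.38 -0.66] op 23.7
[-2.004 -0.372  3.38 ] [ 0.0603  0.1412 -0.12  ]
[-2.2886 -1.5097  2.0021] [ 0.0296  0.2016 -0.0894]
```

{"api": "carry_out", "payload": {"motion": [0.085,0,0.053,0,0,0,0.085,0,0.053,0,0,0,0.085,0,0.053,0,0,0,0,0,0,0,0,0]}}

```text
clock: 22.12
tool_pos: [0.5431, -0.2393, 0.1144]
eef_rot: [0.112, 0.867, -0.063, 0.481]
contact_force: [-2.4, 0.2, 2.2]
opening: 0.267
```

```bash
python3 chk.py | grep -v '\[\['
```

```text
t 22.125 loop [ 30.8  -0.9 304.3] th -3.0 roll 0.1 yaw 0.2 F [-2.37 -0.38  2.2 ] M [-0.025  0.223 -0.021] q [ 0.9   1.33 -0.86  2.38  2.95  1.38 -0.66] op 23.6
[-3.439   0.4259  2.183 ] [0.0034 0.2476 0.0029]
[-3.1958 -0.0079  1.4201] [ 0.0386  0.2743 -0.052 ]
```

{"api": "carry_out", "payload": {"motion": [0.085,0,0.053,0,0,0,0.085,0,0.053,0,0,0,0,0,0,0,0,0]}}

```text
clock: 22.65
tool_pos: [0.543, -0.2393, 0.1122]
eef_rot: [0.112, 0.868, -0.063, 0.48]
contact_force: [-3.4, 1.4, 0.4]
opening: 0.268
```

```bash
python3 chk.py
```

```text
t 22.65 loop [ 30.9  -0.9 302.1] th -3.0 roll 0.1 yaw 0.2 F [-3.67  0.51  0.39] M [-0.001  0.553 -0.006] q [ 0.9   1.33 -0.86  2.38  2.96  1.38 -0.66] op 23.6
[[44, 0, 323], [42, 1, 315], [43, -1, 315], [44, -3, 315], [44, 0, 293], [40, 0, 314], [42, -2, 311], [41, 2, 293], [41, 0, 297], [39, -1, 311], [38, -2, 315], [28, 11, 293], [28, 10, 301], [28, 7, 300], [29, 5, 301], [31, 2, 292], [30, 1, 303], [30, -1, 305], [25, 11, 300], [26, 9, 300], [26, 7, 303], [26, 5, 303], [26, 3, 307], [27, 0, 303], [28, -2, 306], [28, -4, 304], [25, 1, 300], [22, 2, 321], [22, 0, 325], [23, -3, 321], [28, -8, 299], [29, -11, 296], [21, 2, 309], [20, 1, 318], [20, -1, 324], [20, -3, 323], [26, -9, 296], [27, -11, 295], [20, 1, 305], [18, 0, 315], [19, -3, 313]]
[-3.7652 -0.1888 -0.6302] [-0.0227  0.6684 -0.007 ]
[-3.0267 -0.248  -1.4063] [ 0.0109  0.6952 -0.0046]
```

{"api": "carry_out", "payload": {"motion": [0.085,0,0.053,0,0,0,0.085,0,0.053,0,0,0,0,0,0,0,0,0]}}

```text
clock: 23.18
tool_pos: [0.543, -0.2393, 0.11]
eef_rot: [0.112, 0.868, -0.063, 0.48]
contact_force: [0.1, -0.1, -3.4]
opening: 0.271
```

```bash
python3 chk.py | grep -v '\[\['
```

```text
t 23.175 loop [ 31.   -0.9 299.9] th -2.9 roll 0.1 yaw 0.2 F [ 0.12 -0.05 -3.44] M [-0.012  1.596 -0.079] q [ 0.9   1.33 -0.86  2.38  2.96  1.39 -0.66] op 23.8
[-0.4356  0.7858 -2.9547] [0.0194 1.4134 0.0352]
[-0.1183  0.5766 -1.7573] [ 0.0097  1.4009 -0.0165]
```

The clip slipped past: the load is back to free weight. I settle onto the hook in 1 mm steps.

{"api": "carry_out", "payload": {"motion": [0.085,0,0.053,0,0,0,0,0,0,0,0,0]}}

```text
clock: 23.58
tool_pos: [0.5433, -0.2395, 0.1095]
eef_rot: [0.112, 0.867, -0.063, 0.481]
contact_force: [0.3, -0.9, -2.7]
opening: 0.267
```

{"api": "carry_out", "payload": {"motion": [0.085,0,0.053,0,0,0,0,0,0,0,0,0]}}

```text
clock: 23.82
tool_pos: [0.5433, -0.2394, 0.1086]
eef_rot: [0.112, 0.867, -0.063, 0.481]
contact_force: [-0.4, -1.2, -3.6]
opening: 0.267
```

```bash
python3 chk.py | grep -v '\[\['
```

```text
t 23.825 loop [ 30.9  -0.9 298.6] th -3.0 roll 0.1 yaw 0.2 F [-0.09 -1.22 -3.59] M [ 0.022  1.369 -0.047] q [ 0.9   1.34 -0.86  2.38  2.96  1.39 -0.66] op 23.5
[ 0.3228  0.2209 -3.3082] [-0.0277  1.3862 -0.082 ]
[-0.6035  0.0476 -2.5273] [-0.0553  1.3765 -0.0426]
```

{"api": "carry_out", "payload": {"motion": [0.085,0,0.053,0,0,0,0,0,0,0,0,0]}}

```text
clock: 24.22
tool_pos: [0.5434, -0.2394, 0.1078]
eef_rot: [0.112, 0.867, -0.063, 0.481]
contact_force: [-0.8, 0.2, -2.8]
opening: 0.268
```

{"api": "carry_out", "payload": {"motion": [0.085,0,0.053,0,0,0,0,0,0,0,0,0]}}

```text
clock: 24.48
tool_pos: [0.5438, -0.2394, 0.1074]
eef_rot: [0.112, 0.867, -0.063, 0.482]
contact_force: [-0.0, 0.1, 1.2]
opening: 0.264
```

```bash
python3 chk.py
```

```text
t 24.475 loop [ 31.   -0.8 297.6] th -3.2 roll 0.1 yaw 0.2 F [-0.06  0.06  1.15] M [ 0.039  0.749 -0.003] q [ 0.9   1.34 -0.85  2.37  2.97  1.39 -0.66] op 23.3
[[46, 1, 324], [45, 0, 318], [45, -2, 321], [46, 1, 295], [42, 1, 317], [43, -1, 317], [43, -3, 317], [44, 0, 294], [40, 1, 317], [41, -2, 316], [41, 2, 294], [42, -1, 293], [38, 0, 314], [39, -3, 313], [36, -3, 315], [31, 11, 291], [31, 9, 294], [32, 7, 295], [32, 5, 300], [33, 3, 295], [29, 8, 291], [29, 7, 297], [30, 4, 296], [30, 2, 298], [29, 1, 307], [30, -1, 305], [30, -3, 308], [33, -7, 294], [29, 1, 293], [27, 0, 306], [28, -2, 306], [29, -5, 300], [30, -8, 298], [32, -11, 292], [26, 1, 294], [22, 2, 320], [23, -1, 319], [23, -3, 320], [29, -9, 294], [21, 2, 310], [20, 1, 319], [20, -1, 323], [21, -3, 321], [20, 1, 303], [19, -1, 311], [19, -2, 316]]
[ 0.1054 -0.4863  2.5168] [-0.0338  0.6028 -0.0021]
[ 1.172  -0.4894  1.4799] [-0.0092  0.6385 -0.0504]
```

The wire has landed on the rigid hook, about 4.7 N against the free load, with the clip's end over it (points at z≈306). I relieve slightly, open, and withdraw along the tool axis.

{"api": "carry_out", "payload": {"motion": [-0.034,0,-0.021,0,0,0,0,0,0,0,0,0]}}

```text
clock: 24.88
tool_pos: [0.5435, -0.2394, 0.1075]
eef_rot: [0.112, 0.867, -0.063, 0.481]
contact_force: [1.2, 0.1, 1.4]
opening: 0.269
```

{"api": "carry_out", "payload": {"motion": [0,0,0,0,0,0,0,0,0,0,0,0,0,0,0,0,0,0,0,0,0,0,0,0,0,0,0,0,0,0,0,0,0,0,0,0], "hand": 5}}

```text
clock: 25.62
tool_pos: [0.5433, -0.2394, 0.1072]
eef_rot: [0.112, 0.867, -0.063, 0.481]
contact_force: [-0.3, -0.4, 0.6]
opening: 0.57
```

```bash
python3 chk.py
python3 - <<'E'
from ik import *
R0,p0,s=pose(); z=R0.apply([0,0,1]); q=s["q"]
for d in(.06,.09,.12): q,e,a=ik(R0,p0-d*z,q); print(d,e,a,q.round(2))
hz=xc
for d,dz in((.05,.0),(.08,.06),(.10,.10)): qq,e,a=ik(R0,p0-d*z+[0,0,dz],q); print(d,dz,e,a,qq.round(2))
E
```

```text
t 25.625 loop [ 30.9  -0.9 297.2] th -3.1 roll 0.1 yaw 0.2 F [-0.21 -0.45  0.58] M [-0.032  0.86  -0.032] q [ 0.9   1.34 -0.85  2.38  2.97  1.39 -0.66] op 50.2
[[45, 0, 319], [45, -2, 321], [43, 1, 314], [42, -1, 319], [43, -3, 317], [44, 0, 292], [40, 0, 315], [40, -1, 319], [41, 2, 292], [41, 0, 295], [38, 0, 316], [39, -3, 313], [36, -3, 314], [31, 9, 295], [31, 7, 298], [32, 5, 296], [32, 3, 300], [29, 11, 293], [29, 9, 294], [29, 7, 295], [30, 5, 297], [30, 2, 297], [30, 1, 304], [29, -1, 308], [30, -3, 308], [33, -7, 294], [29, 1, 293], [27, 0, 303], [28, -2, 305], [30, -5, 296], [30, -7, 300], [32, -10, 294], [26, 1, 294], [22, 2, 321], [22, 0, 322], [23, -3, 322], [29, -9, 294], [22, 2, 306], [20, 1, 319], [20, -1, 320], [21, -4, 320], [19, 1, 307], [19, 0, 313], [19, -2, 315]]
[ 0.2294 -0.0997  0.0048] [ 0.0087  0.8247 -0.0246]
[ 0.111  -0.014  -0.0457] [-0.0201  0.8152 -0.0024]
0.06 0.0012473540955887433 0.0003372441318466244 [ 0.9   1.31 -0.88  2.54  2.94  1.54 -0.69]
0.09 15.526258383880997 1.893948466918405 [ 1.13  1.58 -1.46  2.55  2.65  1.62 -0.1 ]
0.12 33.145697751937206 4.981195431042994 [ 1.17  1.5  -1.46  2.55  2.57  1.5  -0.13]
0.05 0.0 0.0010956454303857998 0.0004568777462930521 [ 1.1   1.61 -1.39  2.5   2.75  1.62 -0.11]
0.08 0.06 11.492907359855836 1.7290301156554633 [ 1.11  1.38 -1.46  2.55  2.53  1.53 -0.25]
0.1 0.1 17.19107845924509 3.1719274264024984 [ 1.14  1.16 -1.46  2.55  2.42  1.37 -0.35]
```

{"api": "carry_out", "payload": {"motion": [0,0,-0.5,0,0,0,0,0,-0.8,0,0,0,0,0,-0.8,0,0,0,0,0,-0.8,0,0,0,0,0,-0.8,0,0,0,0,0,-0.8,0,0,0,0,0,-0.7,0,0,0,0,0,-0.3,0,0,0]}}

```text
clock: 26.78
tool_pos: [0.4979, -0.2272, 0.1365]
eef_rot: [0.112, 0.867, -0.063, 0.481]
contact_force: [0.5, 1.0, -0.6]
opening: 0.569
```

```bash
python3 chk.py|grep -v '\[\['
python3 - <<'E'
from ik import *
R0,p0,s=pose(); print(p0,RC.T@(p0-CO))
Rs=R.from_rotvec(yc*np.radians(25))*R0; pt=p0-.03*xc+[0,0,.06]; q,e,a=ik(Rs,pt,s["q"]); print(e,a,q.round(2),Rs.apply([0,0,1])); plan(Rs,pt,8)
S=snapshot("wrist"); cv2.imwrite("pics/w6.png",S["frame"][:,:,::-1])
P,u,v=pts(S); l=(P-CO)@RC*1000; m=(abs(l[:,1])<60)&(l[:,0]>-20)&(l[:,0]<50)&(l[:,2]>20)&(l[:,2]<320)
k=l[m]; print(len(k))
for a in range(20,320,20):
    b=k[(k[:,2]>a)&(k[:,2]<a+20)]
    if len(b)>15: print(a,len(b),np.percentile(b[:,0],[5,50,95]).round(0),np.percentile(b[:,1],[3,97]).round(0))
E
```

```text
t 26.775 loop [-16.1  -0.9 326.5] th -3.0 roll 0.1 yaw 0.2 F [ 0.19  1.06 -0.59] M [ 0.039  0.842 -0.006] q [ 0.9   1.32 -0.88  2.53  2.94  1.52 -0.68] op 50.1
[ 0.4444 -0.1161  0.2454] [ 0.007   0.798  -0.0091]
[-0.9118  0.1157 -0.4046] [0.0425 0.8034 0.0022]
[ 0.4983 -0.2274  0.1363] [-0.0825 -0.0015  0.1363]
0.0059606046525744905 0.0024641330416316754 [ 0.89  0.87 -0.86  2.39  2.35  0.75 -0.57] [ 0.5273 -0.1395 -0.8382]
max step cm 0.84 deg 3.2
[-0.44, -0, -0.72, -0, 0.055, 0, -0.4, -0, -0.73, -0, 0.054, 0, -0.35, -0, -0.76, -0.001, 0.055, 0, -0.32, -0, -0.78, 0, 0.054, 0, -0.27, -0, -0.79, 0, 0.055, 0, -0.23, -0, -0.81, -0, 0.054, 0, -0.19, 0, -0.82, -0, 0.055, 0.001, -0.14, 0, -0.82, -0, 0.054, -0]
17133
20 71 [35. 36. 38.] [-25.  33.]
40 2203 [33. 34. 36.] [-43.  36.]
60 3419 [-15.  33.  35.] [-42.  35.]
80 3423 [-16.  32.  34.] [-39.  33.]
100 3105 [-2. 32. 33.] [-33.  30.]
120 3311 [30. 31. 33.] [-37.  35.]
140 152 [30. 31. 33.] [-39.   9.]
160 1412 [29. 30. 32.] [-14.  10.]
180 37 [29. 30. 32.] [-14.  11.]
```

View pics/w6.png

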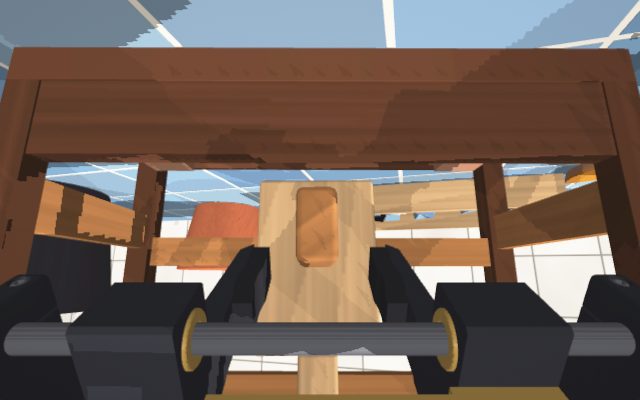

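The paddle hangs straight on the hook, centred at image x≈315, block at (317,225), and the fingers are clear. Its back face slopes about 3° inward at the bottom, as expected. I back further out.

{"api": "carry_out", "payload": {"motion": [-0.44,0,-0.72,0,0.055,0,-0.4,0,-0.73,0,0.054,0,-0.35,0,-0.76,0,0.055,0,-0.32,0,-0.78,0,0.054,0,-0.27,0,-0.79,0,0.055,0,-0.23,0,-0.81,0,0.054,0,-0.19,0,-0.82,0,0.055,0,-0.14,0,-0.82,0,0.054,0]}}

```text
clock: 27.98
tool_pos: [0.4692, -0.2196, 0.1966]
eef_rot: [0.123, 0.951, -0.037, 0.281]
contact_force: [-0.7, 0.0, -0.0]
opening: 0.568
```

{"api": "carry_out", "payload": {"motion": [0,0,0,0,0,0,0,0,0,0,0,0,0,0,0,0,0,0,0,0,0,0,0,0,0,0,0,0,0,0,0,0,0,0,0,0,0,0,0,0,0,0,0,0,0,0,0,0]}}

```text
clock: 28.98
tool_pos: [0.4693, -0.2197, 0.1963]
eef_rot: [0.123, 0.951, -0.038, 0.282]
contact_force: [-0.2, -0.5, -0.2]
opening: 0.57
```

```bash
python3 chk.py
python3 - <<'E'
from h import *
S=snapshot("top")
for t in("jar","brush","diamond","petal0"):
    for r in finder.masks_of(S,t)[:4]:
        if r["p"]>.5: P,_,_=pts(S,r["pixels"]); print(t,round(r["p"],2),r["extent"],np.median(P,0))
a=cv2.resize(S["frame"][140:195,350:412,::-1],None,fx=7,fy=7,interpolation=cv2.INTER_CUBIC)
b=snapshot("scene")["frame"][150:300,200:340,::-1]; b=cv2.resize(b,None,fx=2.5,fy=2.5)
o=np.zeros((390,800,3),np.uint8); o[:385,:434]=a; o[:375,440:790]=b; cv2.imwrite("pics/c7.png",o)
E
```

```text
t 28.975 loop [ 28.3  -0.8 340.3] th 21.9 roll 0.2 yaw 0.2 F [-0.07 -0.5  -0.16] M [0.02  0.544 0.019] q [ 0.89  0.86 -0.85  2.39  2.35  0.75 -0.57] op 50.2
[[45, 0, 318], [45, -3, 318], [42, 1, 318], [42, -1, 318], [43, -3, 320], [44, 0, 293], [40, 1, 317], [41, -2, 313], [41, 2, 294], [41, 0, 297], [38, 0, 315], [38, -2, 318], [37, -4, 310], [31, 11, 291], [31, 9, 293], [32, 7, 295], [32, 5, 297], [32, 3, 300], [29, 9, 292], [29, 7, 297], [30, 4, 295], [30, 3, 300], [30, 0, 300], [29, -1, 308], [31, -4, 302], [28, 1, 294], [27, 0, 305], [28, -2, 305], [30, -6, 294], [31, -8, 295], [32, -11, 293], [26, 0, 292], [22, 2, 320], [22, 0, 322], [23, -3, 320], [29, -9, 293], [21, 2, 307], [20, 1, 317], [20, -1, 322], [21, -3, 322], [20, 1, 303], [19, -1, 312], [19, -2, 316]]
[-0.4268 -0.3232  0.501 ] [-0.0432  0.5363  0.0101]
[ 0.8351 -0.1385 -0.3519] [-0.0186  0.4742  0.0309]
jar 0.89 [233.2, 120.3, 260.6, 143.8] [0.7475 0.0941 0.0511]
brush 0.86 [406.2, 215.3, 464.2, 255.4] [ 0.4398 -0.4503  0.0189]
diamond 0.7 [307.8, 252.5, 325.0, 265.0] [ 0.3665 -0.1128  0.0125]
petal0 0.84 [276.0, 119.3, 291.1, 144.8] [ 0.7495 -0.0013  0.011 ]
petal0 0.68 [271.3, 229.2, 282.2, 253.5] [0.4177 0.0129 0.0114]
petal0 0.62 [271.0, 169.6, 298.7, 190.5] [ 0.6013 -0.0106  0.011 ]
petal0 0.55 [235.4, 248.6, 252.2, 276.2] [0.3501 0.1082 0.0113]
```

View pics/c7.png

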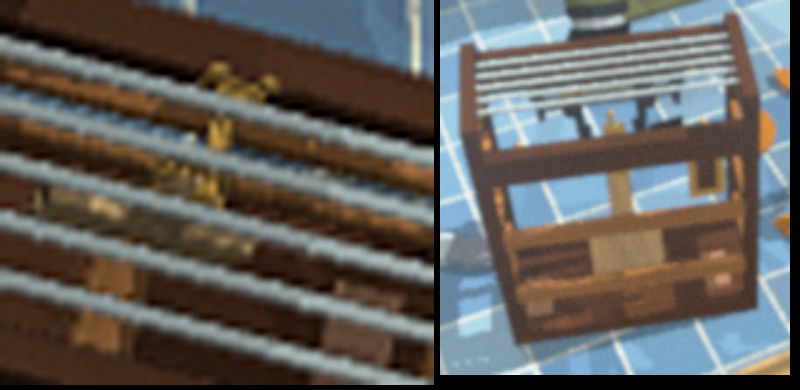

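The top crop shows the loop seated on the hook at (185,185) with the hook tip through it. The rear view shows the paddle hanging straight behind the slats at (625,220). The bystanders are where they started, so I hand in.

```bash
python3 -c "
from plant import workorder; print(workorder.finish_job())"
```

```text
the job is handed in; nothing more can be done
None
```

The paddle is hanging in the drying cupboard with its loop home on the hook, and the job is handed in at about 29 s of the 72 s allowed.

I gripped the block with the tool tilted 35° and lifted the paddle square off the board. I then carried it round to the cupboard, tilted it in under the front rail and brought the loop over the hook tip. After that I swung it down and drew it past the clip in 1 mm steps. The strongest pull I read on the hook was about 6 N, against the 15 N limit; readings came at the end of each move, not continuously.

**Last checks:**
- **Loop seated:** the load went back to the paddle's free weight when the clip slipped past. The wire then landed on the rigid hook at about 297 mm with roughly 4.7 N. The depth points put the wire at 297–300 mm, with the hook tip through the loop and the clip's end at about 305–308 mm over it.
- **Hanging straight:** after letting go, the paddle hangs centred with its lower end about 2–3° inward. It did not visibly move over the following 1–2 s.
- **Robot clear:** the gripper is backed out and the force reads about 0 N. The moment still read about 0.5 N m. It changed with the tool's angle, so I took it as an offset and not contact.
- **Bystanders:** the jar, brush, diamond and the three tiles I could compare from above are within about 1 mm of where they started. The fourth tile was only located from the other camera at the start, and it agrees to within about 3 mm.

One turning move fell a few degrees short because of joint speed limits, while still clear of the hook. I corrected it on the next move.

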